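# Load the spray-can feed rack, opened can first

### The job

Load the three spray cans from the cardboard tray into the wire feed rack one at a time, laying each on the sloping rails from the open side of the rack under the top shelf, and letting it roll down. The opened can, the one without a cap, goes in first so that it comes to rest at the front stop and gets used up first; the two capped ones follow behind it in either order. Let go of them all and leave the other things on the bench where they are.

Things in the scene. Friction and masses are not known exactly. Their poses are not given: they have to be found in the camera images.
- can_open: The opened spray can: 44 mm cylinder, no cap, small dome and thin white nozzle at its top end; 126 mm long in all, full diameter over the first 97 mm from the base. About 0.13 kg. Lies on its side in the tray, and rolls. Origin on its axis, 65 mm from the base; y axis along the can towards the nozzle (to the robot's left at the start).
- can_new_a: An unopened spray can: 44 mm cylinder, 130 mm long, with a white cap of nearly full width over its last 33 mm. About 0.17 kg. Lies on its side in the tray, and rolls. Origin on its axis at mid-length; y axis along the can towards the cap (to the robot's left at the start).
- can_new_b: The other unopened can, the same as can_new_a in every way.
- tray: Fixed shallow cardboard tray, 285 mm (its x) by 165 mm (its y), walls 14 mm high, floor 4 mm. Three cradles at x = -88, 0, 88 mm hold the cans parallel to its y, can axes 26 mm above the bench, on ribs 5 mm high hidden within each can's width. Which can lies in which cradle varies. Origin: centre of the underside.
- rack: Fixed gravity-feed can rack of steel wire, 317 (its x) by 163 (its y) by 221 mm high; origin on the bench under its middle. Four rails along x (12 and 28 mm either side of y = 0) slope 12 degrees, low at -x (towards the robot), where a stop bar stands. Cans lie across the rails, parallel to the rack's y, and roll down to the stop by themselves. Open for loading at -y. End posts at x = +-155, y = +-78 mm.
- place1 (a point): Resting place of the first can's middle, against the front stop at the low end of the run: x = -101, y = 0 mm in the rack, 56 mm above the bench.
- place2 (a point): Resting place of the second can's middle, touching the first: 44 mm up the run from place1.
- place3 (a point): Resting place of the third can's middle, touching the second: 44 mm up the run from place2.
- load (a point): Where a can's middle is when it has been laid on the rails near the high end: x = 68, y = 0 mm in the rack, 92 mm above the bench (22 mm square off the rails). A rear stop bar, 25 mm above the rails, closes the high end at x = 117 mm. Fingers astride the can must reach no more than about 12 mm below its axis here, to clear the rails on the uphill side.
- near_guide (a point): Top of the guide wire along the loading side of the run, beside load: y = -72 mm in the rack, only 13 mm above the rails; cans go in over it. The opposite guide (y = 72 mm) is 32 mm high. Between them 138 mm is free, so a can has 4 mm to spare at either end.
- shelf_edge (a point): Middle of the front edge, at the underside, of the rack's wire top shelf, which covers the whole run from y = -28 to y = 82 mm in the rack, 214 mm above the bench (122 mm above load). A gripper pointing straight down does not fit; tilted about 35 degrees, fingers down and towards the rack's +y, holding a can (picked at the same tilt, to lie level) some 22 mm from its middle towards its base, it does.
- shower_head: Chrome shower head standing face down, 92 mm in diameter, 70 mm high, beyond the tray. Bystander. Origin: centre of the underside.
- pvc_valve: Grey plastic ball valve with a bar handle, 106 mm long, 77 mm high, lying to the right of the tray. Bystander. Origin: centre of the underside.
- pipe_fitting: White ceramic pipe elbow, 80 mm high, beyond the rack. Bystander. Origin: centre of the underside.
There are look-alikes about, which are no part of the job. What is shaped like the can_new_b but orange or red is not meant.

How it is judged:
On the way, in this order (a step that is already met when the one before it is completed fails the run):
1. the opened can has rolled down to the front stop and lies there, let go (distance between can_open and place1 below 0.013 m and angle between the y axis of can_open and the y axis of rack, either way round below 0.15 rad and linear speed of can_open below 0.03 m/s and contact force between the fingers and can_open below 0.05 N), for 0.2 s.
2. one capped can has rolled down and lies against the opened can, let go ((((distance between can_new_a and place2 below 0.013 m and angle between the y axis of can_new_a and the y axis of rack, either way round below 0.15 rad) and linear speed of can_new_a below 0.03 m/s and contact force between the fingers and can_new_a below 0.05 N and (distance between can_open and place1 below 0.013 m and angle between the y axis of can_open and the y axis of rack, either way round below 0.15 rad)) or ((distance between can_new_b and place2 below 0.013 m and angle between the y axis of can_new_b and the y axis of rack, either way round below 0.15 rad) and linear speed of can_new_b below 0.03 m/s and contact force between the fingers and can_new_b below 0.05 N and (distance between can_open and place1 below 0.013 m and angle between the y axis of can_open and the y axis of rack, either way round below 0.15 rad)))), for 0.2 s.
At the end, for the whole second after the job is handed in: The opened can lies at the front stop, the two capped cans behind it in a touching row (each can's middle within 13 mm of its resting place, its axis within 0.15 rad of square across the run), all at rest and let go (all of step 1 and (((distance between can_new_a and place2 below 0.013 m and angle between the y axis of can_new_a and the y axis of rack, either way round below 0.15 rad) and (distance between can_new_b and place3 below 0.013 m and angle between the y axis of can_new_b and the y axis of rack, either way round below 0.15 rad)) or ((distance between can_new_b and place2 below 0.013 m and angle between the y axis of can_new_b and the y axis of rack, either way round below 0.15 rad) and (distance between can_new_a and place3 below 0.013 m and angle between the y axis of can_new_a and the y axis of rack, either way round below 0.15 rad))) and linear speed of each of can_new_a, can_new_b below 0.03 m/s and contact force between the fingers and can_new_a below 0.05 N and contact force between the fingers and can_new_b below 0.05 N).
It fails at once if the shower head is moved by more than 30 mm (distance of shower_head from where it was at the start of the episode above 0.03 m).
It fails at once if the PVC valve is moved by more than 30 mm (distance of pvc_valve from where it was at the start of the episode above 0.03 m).
It fails at once if the ceramic pipe fitting is moved by more than 30 mm (distance of pipe_fitting from where it was at the start of the episode above 0.03 m).
It also fails if it takes over 61 s, if anything falls off the work surface, if the arm or the gripper's body presses on something with over 40 N, if the wrist force passes 120 N, or if a joint passes its speed limit or range.

### The arm

A 7-joint arm with a two-finger parallel gripper is mounted at the origin on the work surface. World frame = base frame: x ahead of the robot, y to its left, z up, the work surface at z = 0. Lengths are in m, angles in rad, forces in N, time in s.
With the tool pointing down it reaches from about 0.4 to 0.85 m from the base axis. Payload 10.4 kg.
Tool frame: the origin (TCP) lies midway between the tips of the shut fingers; the grasp point (between the pads) lies 19 mm behind it; y points along the fingers, x is the direction in which the jaws open and shut, and the axes are right-handed (so a half turn about y gives the same grasp; the last joint's range is limited). The gripper opens to 87 mm and grips with 3 to 60 N. Pads are 19 mm wide; open, the fingers measure 117 mm over their backs; the gripper's body (75 mm by 190 mm) begins 51 mm behind the grasp point.
Start: joints at [-1.368, 0.332, -0.065, 1.46, 0.022, 1.35, -0.088], TCP at [0.14, 0.609, 0.223] pointing down, gripper open.
Joint ranges: [-2.6, 2.6], [-0.5, 2.12], [-1.47, 1.34], [0.16, 2.42], [-1.27, 4.41], [0.06, 2.06], [-2.6, 2.6]. Speed limits (rad/s): [2.22, 2.22, 2.79, 2.79, 3.14, 3.14, 3.14].

### API

Orientations are given as a unit quaternion [x, y, z, w].
In Python, from bench import * gives the robot as it stands.
- The arm moves only by the tool jog_arm, never from a script. Its argument "commands" is a list of rows, each an object with "translation": the shift along the world's x, y, z in mm, a list of three; "twist": the turn about the world's z in rad. A call has 1 to 20 rows; each row shifts and turns the commanded pose from where the row before left it; what a row does not reach is not made up. A row lasts 1/10 s, in which the tool goes at most 50 mm and 8.59 degrees, less where a joint would pass 70% of its speed; a pose out of reach is approached as far as the arm can. A call is refused whole if a number of a shift passes 50 or a number of a turn 0.15, either way. A call with a gripper value outside its range is refused whole. "grip" is the closure, from 0 (fully open) to 1 (shut), set as the call begins (left out, the last holds). The fingers move at their own pace and stop on an object; "grip_force" is the grip in N (left out, the last holds). Time passes only in rows, so rows that do not move let the fingers close. It gives the time, the measured TCP pose, the force and the opening at its end, in the units of the state.
- read_state(): the state, without advancing time (a new reading comes with each control period).
- camera(name): name is "scene" or "top" or "wrist"; returns a dict with "img" (420x560x3 uint8, red, green, blue), "fx", "fy", "cx", "cy" (pixels), "dist" ([k1, k2, p1, p2, k3] as OpenCV has them; the pictures are not rectified), "cam_to_world" (4x4, takes a point from camera to world coordinates). Camera axes: x right, y down, z forward; pixel columns grow to the right and rows downward; lengths in m; the calibration is good to about 2 mm. A picture is of the moment at which its call begins. There is no depth.
- close_job(): hands the job in, once; it reports no verdict.
The state is a dict: "time": time; "joint_positions": joint angles; "joint_vel": joint speeds; "joint_torque": joint torques, N m; "ee_pos": TCP position; "eef_rot": TCP orientation; "ft_force": force on the tool from outside, world axes, zero at the start; "torque": the same for the moment, N m; "width": finger opening in m.
Only numpy, scipy, OpenCV 4.12 (cv2) and the standard library are available. Lean on these libraries where they do the work, as an engineer would, in place of code of your own. Each camera call takes 0.05 s, during which the arm holds its last target.

## Working session

There is one attempt and no reset: what is moved stays moved. The work goes in short steps, Python scripts to look and compute and a tool call to move; the robot and the scene stay as the last step left them, time stands still between calls to the robot, and variables do not carry over. Pictures are saved under pics/ and viewed, and the job is handed in when it is done.

Besides the shell and the picture viewer there is one more tool, called after "Emit:" as name(argument=value, ...) on one line, values as JSON. jog_arm: Moves the arm, as the interface text tells. Its arguments: {"type":"object","properties":{"commands":{"type":"array"},"grip":{"type":"number"},"grip_force":{"type":"number"}},"required":["commands"]}

```bash
ls -la; mkdir -p pics
python3 - <<'E'
from bench import *
import cv2,json
s=read_state()
for k,v in s.items(): print(k,v)
for n in ("scene","top","wrist"):
    c=camera(n); cv2.imwrite(f"pics/{n}0.png",cv2.cvtColor(c["img"],cv2.COLOR_RGB2BGR))
    print(n,c["fx"],c["fy"],c["cx"],c["cy"],c["dist"]);print(c["cam_to_world"])
from scipy.spatial.transform import Rotation as R
print(R.from_quat(s["eef_rot"]).as_matrix())
E
```

```text
total 12
drwxr-xr-x  3 agent agent 4096 Dec  6 13:04 .
drwxr-xr-x 23 root  root  4096 Dec  6 13:04 ..
drwxr-xr-x  2 agent agent 4096 Dec  6 13:04 pics
time 0.0
joint_positions [-1.36760952  0.33287295 -0.06470504  1.46095765  0.02158826  1.34982101
 -0.08850895]
joint_vel [ 6.71613302e-05 -1.58609872e-03 -1.24011435e-04 -1.60834785e-03
  7.11156010e-04  2.31440328e-04  7.83403426e-04]
joint_torque [ 2.77789804e-04 -6.23264909e+01  2.50001944e-02 -3.89891911e+01
 -6.13085506e-02  3.98086687e-02  1.48921290e-04]
ee_pos [0.13983534 0.60877766 0.22174544]
eef_rot [ 0.55345411  0.44012767 -0.44086073 -0.55282727]
ft_force [-1.35437557  0.16609534 -1.28059527]
torque [-0.01965484 -0.06482282  0.03547311]
width 0.08695330507699325
scene 454.21369363699114 454.21369363699114 275.9604760360919 216.17939695237948 [-0.13217942  0.          0.          0.          0.        ]
[[-0.3676162   0.48572976 -0.79304787  1.48393291]
 [ 0.92974798  0.17301079 -0.32501687  0.26332777]
 [-0.02066453 -0.85681612 -0.51520783  0.71837612]
 [ 0.          0.          0.          1.        ]]
top 505.89429887472994 505.89429887472994 276.03234343072666 220.20137333275983 [-0.17369592  0.          0.          0.          0.        ]
[[ 0.00435869 -0.98959172  0.14383754  0.41850511]
 [-0.99990842 -0.00247007  0.01330617 -0.12371822]
 [-0.01281239 -0.14388236 -0.98951185  1.40745995]
 [ 0.          0.          0.          1.        ]]
wrist 319.9962176529299 319.9962176529299 276.6476067502426 205.642885223097 [0.01947225 0.         0.         0.         0.        ]
[[ 0.2229067   0.93420002  0.27853711  0.06508102]
 [ 0.97483849 -0.2131485  -0.06525053  0.62730729]
 [-0.00158728  0.28607348 -0.95820637  0.38383539]
 [ 0.          0.          0.          1.        ]]
[[ 2.23858891e-01 -2.58730091e-04 -9.74621532e-01]
 [ 9.74620613e-01 -1.33928079e-03  2.23859036e-01]
 [-1.36321096e-03 -9.99999070e-01 -4.76462325e-05]]
```

View pics/scene0.png

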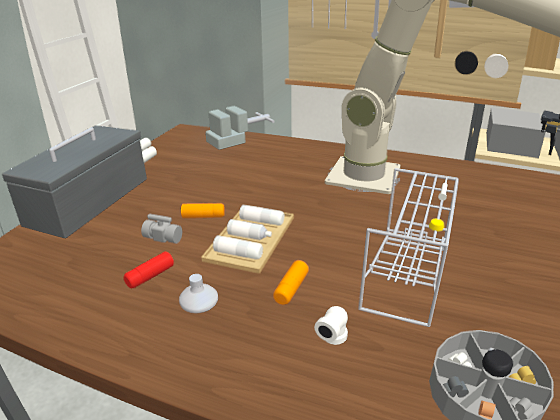

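View pics/top0.png

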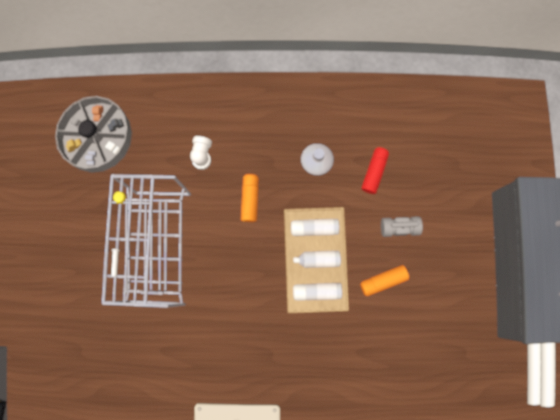

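View pics/wrist0.png

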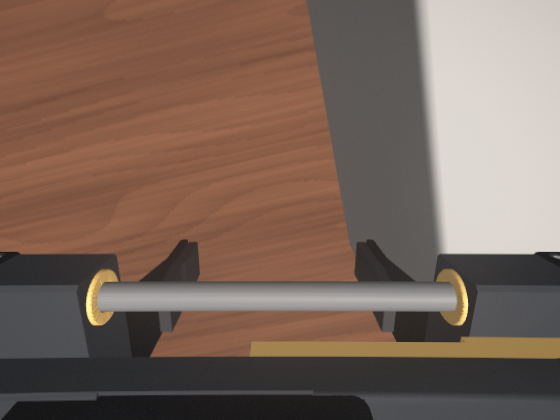

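Run:
```python
import cv2
t=cv2.imread("pics/top0.png"); cv2.imwrite("pics/t_rack.png",cv2.resize(t[165:315,90:200],None,fx=5,fy=4,interpolation=cv2.INTER_CUBIC)[:600])
cv2.imwrite("pics/t_tray.png",cv2.resize(t[200:320,230:420],None,fx=4,fy=4,interpolation=cv2.INTER_CUBIC))
s=cv2.imread("pics/scene0.png"); cv2.imwrite("pics/s_rack.png",cv2.resize(s[160:330,340:480],None,fx=3.5,fy=3.5,interpolation=cv2.INTER_CUBIC))
```

```text
(no output)
```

View pics/t_rack.png

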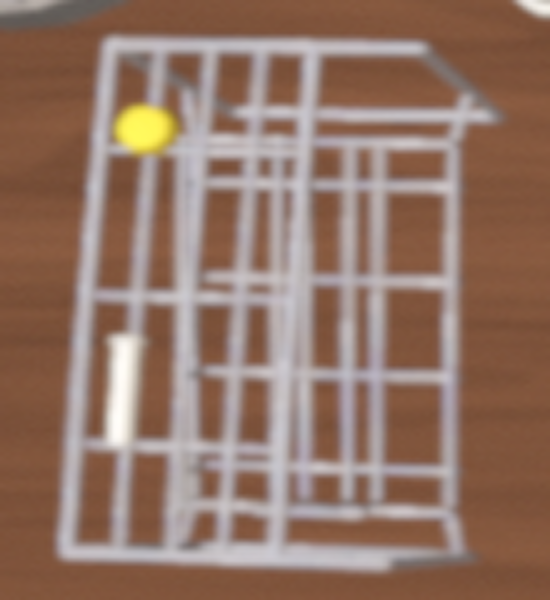

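View pics/t_tray.png

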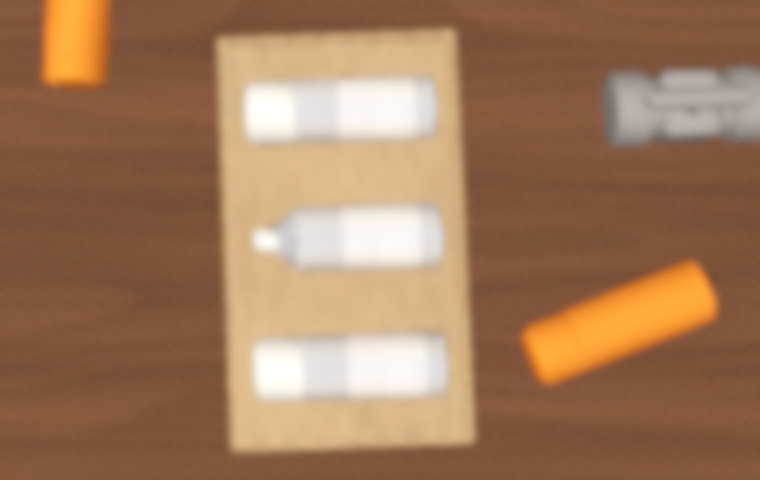

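View pics/s_rack.png

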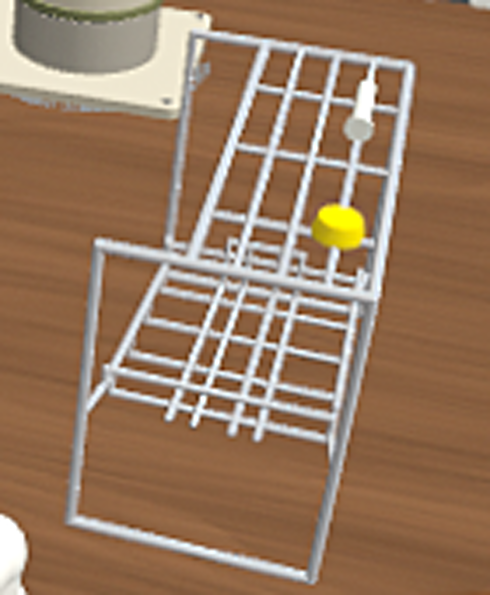

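```bash
cat > h.py <<'E'
import numpy as np, cv2
from bench import *
CAL={}
def cast(c,px,z):
    K=np.array([[c["fx"],0,c["cx"]],[0,c["fy"],c["cy"]],[0,0,1]])
    p=cv2.undistortPoints(np.array(px,float).reshape(-1,1,2),K,np.array(c["dist"])).reshape(-1,2)
    T=np.array(c["cam_to_world"]); d=np.c_[p,np.ones(len(p))]@T[:3,:3].T
    o=T[:3,3]; return o+d*((z-o[2])/d[:,2])[:,None]
def proj(c,P):
    T=np.linalg.inv(np.array(c["cam_to_world"])); K=np.array([[c["fx"],0,c["cx"]],[0,c["fy"],c["cy"]],[0,0,1]])
    return cv2.projectPoints(np.array(P,float).reshape(-1,1,3),cv2.Rodrigues(T[:3,:3])[0],T[:3,3],K,np.array(c["dist"]))[0].reshape(-1,2)
def save(c,n): cv2.imwrite(f"pics/{n}.png",cv2.cvtColor(c["img"],cv2.COLOR_RGB2BGR))
E
python3 - <<'E'
from h import *
np.set_printoptions(precision=4,suppress=True)
c=camera("top"); s=camera("scene")
f=lambda L:[(90+x/5-.4,165+y/4-.4) for x,y in L]
top=f([(108,42),(425,47),(65,553),(390,565)]); bot=f([(497,118),(470,560)])
P=cast(c,top,.218);B=cast(c,bot,.003);print(P,B)
print("lens",np.linalg.norm(P[0]-P[1]),np.linalg.norm(P[0]-P[2]),np.linalg.norm(P[1]-P[3]),np.linalg.norm(P[2]-P[3]))
g=lambda L:[(340+x/3.5-.4,160+y/3.5-.4) for x,y in L]
st=g([(376,295),(98,243),(410,67),(193,36)]);S=cast(s,st,.218);print("scene",S)
S2=cast(s,g([(313,578),(73,520)]),.003);print(S2)
# cans: bright low-sat mask within tray
m=cv2.cvtColor(c["img"],cv2.COLOR_RGB2HSV);m=((m[...,1]<60)&(m[...,2]>150)).astype(np.uint8)
m[:205]=0;m[315:]=0;m[:,:284]=0;m[:,350:]=0
n,l,st,ce=cv2.connectedComponentsWithStats(m)
for i in range(1,n):
    if st[i,4]>100:
        ys,xs=np.where(l==i); W=cast(c,np.c_[xs,ys],.032)[:,:2]
        r=cv2.minAreaRect(W.astype(np.float32)*1000)
        print(i,st[i],"minrect",r)
E
```

```text
[[0.7029 0.2999 0.218 ]
 [0.6986 0.1396 0.218 ]
 [0.3905 0.3065 0.218 ]
 [0.3869 0.1469 0.218 ]] [[0.6972 0.1435 0.003 ]
 [0.3854 0.1507 0.003 ]]
lens 0.16031147942899274 0.31251046548343514 0.3118555184039977 0.1596516557303735
scene [[0.6992 0.3007 0.218 ]
 [0.6983 0.1424 0.218 ]
 [0.3933 0.3067 0.218 ]
 [0.3959 0.151  0.218 ]]
[[0.7012 0.3007 0.003 ]
 [0.6982 0.145  0.003 ]]
1 [290 219  50  17 762] minrect ((600.380859375, -211.074951171875), (44.01106643676758, 134.67808532714844), 2.2423300743103027)
2 [293 251  48  17 681] minrect ((512.1002197265625, -215.94871520996094), (43.592262268066406, 128.24005126953125), 0.08146590739488602)
3 [293 283  50  18 804] minrect ((424.6818542480469, -218.0092010498047), (44.641361236572266, 133.06739807128906), 1.770381212234497)
```

Run:
```python
from h import *
np.set_printoptions(precision=4,suppress=True)
c=camera("top"); s=camera("scene")
h=lambda L:[(230+x/4-.4,200+y/4-.4) for x,y in L]
T=cast(c,h([(218,37),(457,29),(474,442),(232,450)]),.014); print("tray",T,T.mean(0))
print(np.linalg.norm(np.diff(T,axis=0),axis=1), [np.arctan2(a[1],a[0]) for a in (T[0]-T[3],T[1]-T[2])])
# open can base rim (442,237), capA upper base (437,107), lower (447,366)
print("bases",cast(c,h([(442,237),(437,108),(447,366)]),.026))
print("caps",cast(c,h([(252,240),(243,110),(252,370)]),.026))
cv2.imwrite("pics/s_tray.png",cv2.resize(cv2.cvtColor(s["img"][195:275,195:300],cv2.COLOR_RGB2BGR),None,fx=7,fy=7,interpolation=cv2.INTER_CUBIC))
```

```text
tray [[ 0.6531 -0.1274  0.014 ]
 [ 0.6593 -0.2946  0.014 ]
 [ 0.3733 -0.303   0.014 ]
 [ 0.3679 -0.1376  0.014 ]] [ 0.5134 -0.2157  0.014 ]
[0.1674 0.2861 0.1655] [np.float64(0.035948949045575246), np.float64(0.029410668716505963)]
bases [[ 0.5129 -0.2809  0.026 ]
 [ 0.6019 -0.2785  0.026 ]
 [ 0.4251 -0.2835  0.026 ]]
caps [[ 0.5107 -0.1509  0.026 ]
 [ 0.6002 -0.1447  0.026 ]
 [ 0.4224 -0.1509  0.026 ]]
```

View pics/s_tray.png

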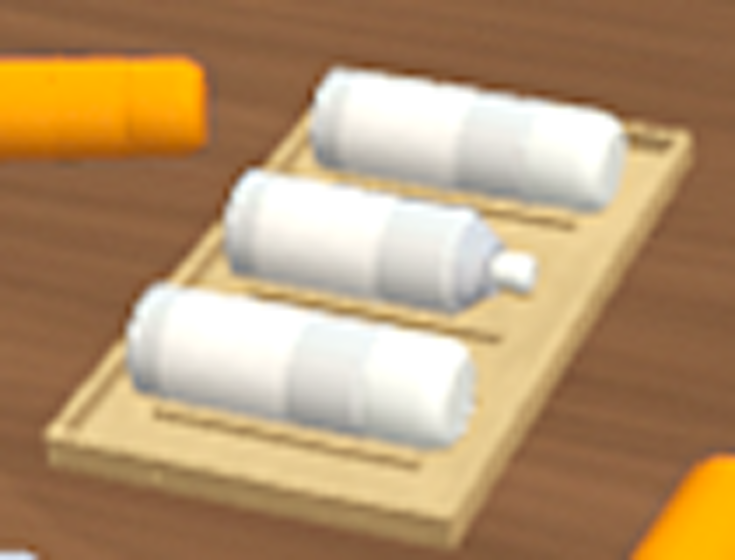

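Emit:
jog_arm(commands=[{"translation": [15, -10, 30], "twist": -0.1}, {"translation": [15, -10, 30], "twist": -0.1}, {"translation": [25, -20, 30], "twist": -0.1}, {"translation": [25, -20, 30], "twist": -0.1}, {"translation": [30, -25, 20], "twist": -0.1}, {"translation": [30, -25, 10], "twist": -0.1}, {"translation": [30, -30, 0], "twist": -0.1}, {"translation": [30, -30, 0], "twist": -0.1}, {"translation": [30, -30, 0], "twist": -0.1}, {"translation": [30, -35, 0], "twist": -0.1}, {"translation": [30, -40, 0], "twist": -0.1}, {"translation": [20, -40, 0], "twist": -0.1}, {"translation": [15, -45, 0], "twist": -0.1}, {"translation": [10, -45, 0], "twist": 0}, {"translation": [5, -45, 0], "twist": 0}, {"translation": [0, -45, 0], "twist": 0}, {"translation": [0, -45, 0], "twist": 0}, {"translation": [0, -45, 0], "twist": 0}])

```text
time: 2.15
ee_pos: [0.4796, 0.0222, 0.3727]
eef_rot: [-0.707, -0.016, 0.016, 0.707]
ft_force: [0.8, -0.1, -0.4]
width: 0.0872
```

Emit:
jog_arm(commands=[{"translation": [5, -45, -10], "twist": -0.01}, {"translation": [5, -45, -20]}, {"translation": [5, -45, -20]}, {"translation": [5, -45, -30]}, {"translation": [5, -40, -30]}, {"translation": [5, -40, -30]}, {"translation": [5, -30, -30]}, {"translation": [0, -13, -5]}, {"translation": [0, 0, 0]}])

```text
invalid input at $.commands[1]: expected keys translation, twist
```

Run:
```python
from h import *
from scipy.spatial.transform import Rotation as R
c=camera("wrist");save(c,"w1");s=camera("scene");save(s,"s1")
st=read_state();print(st["ee_pos"],st["joint_positions"],R.from_quat(st["eef_rot"]).as_matrix(),st["time"])
```

```text
[0.47985793 0.01731919 0.37349139] [-0.72276041 -0.06698038  0.5645079   1.58569976  0.03575794  1.61055512
 -0.12234783] [[ 9.99370701e-01  1.88593207e-03 -3.54209836e-02]
 [ 3.54203095e-02  3.89677055e-04  9.99372428e-01]
 [ 1.89855126e-03 -9.99998146e-01  3.22631534e-04]] 2.25
```

View pics/w1.png

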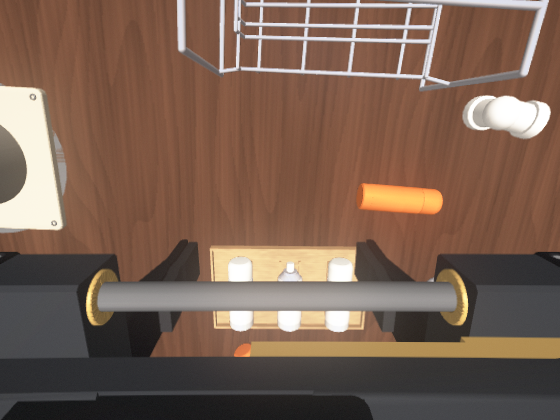

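View pics/s1.png

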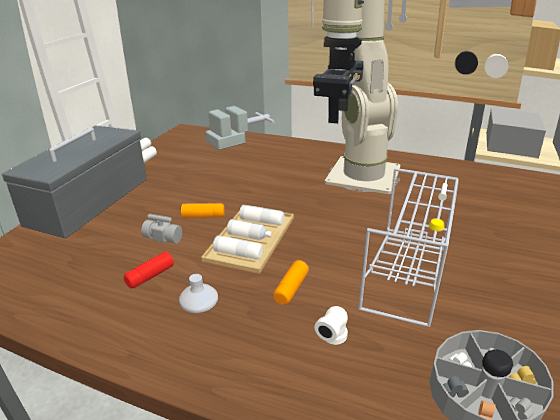

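Run:
```python
from h import *
np.set_printoptions(precision=4,suppress=True)
c=camera("wrist")
print(cast(c,[(241,330),(289.5,330),(338,330)],.026)); print(cast(c,[(240,258),(290,263),(340,259)],.026))
print("tray",cast(c,[(210,247),(361,247),(365,328),(214,329)],.014))
# rack guide side bottom posts
print("rack",cast(c,[(182,49),(524,72)],.004))
cv2.imwrite("pics/w1c.png",cv2.resize(cv2.cvtColor(c["img"][235:345,200:375],cv2.COLOR_RGB2BGR),None,fx=4.5,fy=4.5))
```

```text
[[ 0.4272 -0.3006  0.026 ]
 [ 0.518  -0.2975  0.026 ]
 [ 0.6088 -0.2941  0.026 ]]
[[ 0.4247 -0.153   0.026 ]
 [ 0.5123 -0.1595  0.026 ]
 [ 0.5992 -0.1486  0.026 ]]
tray [[ 0.3704 -0.1393  0.014 ]
 [ 0.637  -0.1298  0.014 ]
 [ 0.6629 -0.2969  0.014 ]
 [ 0.3744 -0.3093  0.014 ]]
rack [[0.3342 0.1785 0.004 ]
 [0.8543 0.1639 0.004 ]]
```

View pics/w1c.png

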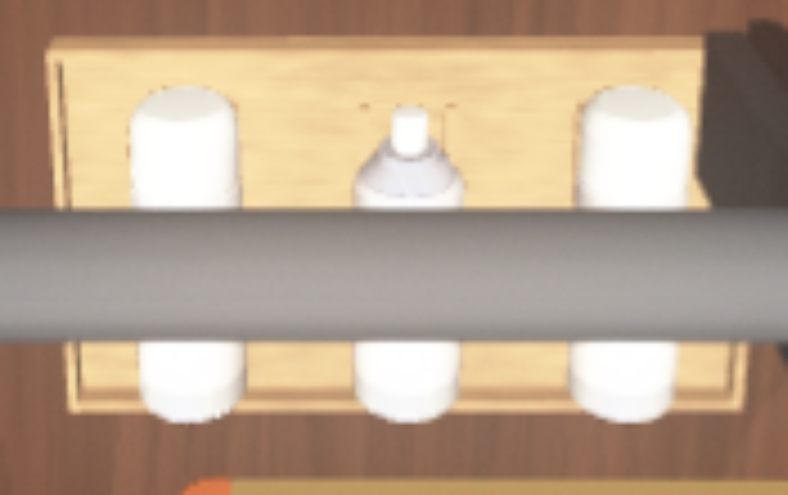

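Emit:
jog_arm(commands=[{"translation": [5, -45, -10], "twist": 0}, {"translation": [5, -45, -20], "twist": 0}, {"translation": [5, -45, -20], "twist": 0}, {"translation": [5, -45, -30], "twist": 0}, {"translation": [5, -40, -30], "twist": 0}, {"translation": [5, -40, -30], "twist": 0}, {"translation": [5, -25, -30], "twist": 0}, {"translation": [0, -10, -5], "twist": 0}, {"translation": [0, 0, 0], "twist": 0}, {"translation": [0, 0, 0], "twist": 0}])

```text
time: 3.3
ee_pos: [0.5154, -0.2655, 0.2012]
eef_rot: [-0.707, -0.017, 0.016, 0.707]
ft_force: [0.0, -0.4, 0.9]
width: 0.087
```

Run:
```python
from h import *
from scipy.spatial.transform import Rotation as R
c=camera("wrist");save(c,"w2");s=camera("scene");save(s,"s2")
st=read_state();print(st["ee_pos"],st["joint_positions"],R.from_quat(st["eef_rot"]).as_matrix()[:,0],st["time"],st["ft_force"])
```

```text
[ 0.51570226 -0.26529253  0.20160276] [-0.30027975  0.31252066  0.85485304  1.65344665 -0.24581905  1.28571696
  0.64741172] [0.99887049 0.04745783 0.00234443] 3.4 [0.35556664 0.18763886 0.34678374]
```

View pics/w2.png

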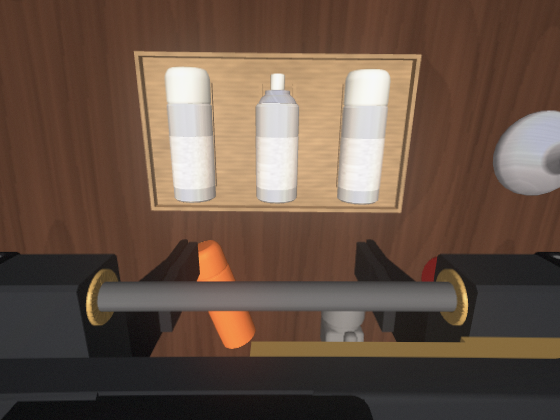

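View pics/s2.png

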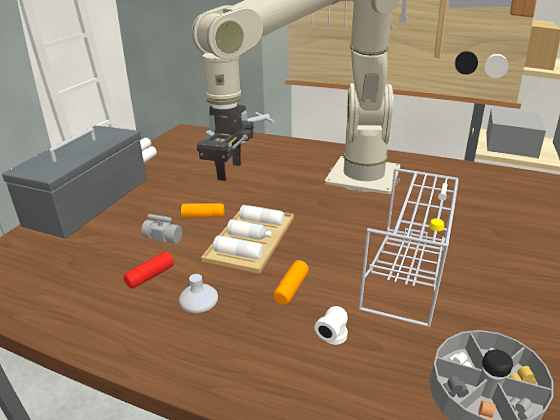

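Run:
```python
from h import *
np.set_printoptions(precision=4,suppress=True)
c=camera("wrist");s=camera("scene");t=camera("top")
st=read_state();p=st["ee_pos"];print(proj(s,[p]),proj(t,[p]),proj(c,[p]))
print(c["cam_to_world"])
print("bases(z .03)",cast(c,[(194,196),(277,197),(359,198)],.035))
print("tray",cast(c,[(137,54),(420,56),(402,212),(151,209)],.014))
print(np.degrees(np.arctan2(*(cast(c,[(402,212)],.014)-cast(c,[(151,209)],.014))[0,[1,0]])))
save(t,"t2")
```

```text
[[228.9613 171.5217]] [[342.0822 252.8944]] [[272.3868 259.3188]]
[[ 0.9988  0.0456  0.0162  0.5133]
 [ 0.0484 -0.9572 -0.2853 -0.1862]
 [ 0.0025  0.2858 -0.9583  0.3636]
 [ 0.      0.      0.      1.    ]]
bases(z .03) [[ 0.4309 -0.2776  0.035 ]
 [ 0.5188 -0.2744  0.035 ]
 [ 0.606  -0.2714  0.035 ]]
tray [[ 0.3734 -0.1402  0.014 ]
 [ 0.6541 -0.1284  0.014 ]
 [ 0.6629 -0.291   0.014 ]
 [ 0.3765 -0.3011  0.014 ]]
2.0097059631708962
```

View pics/t2.png

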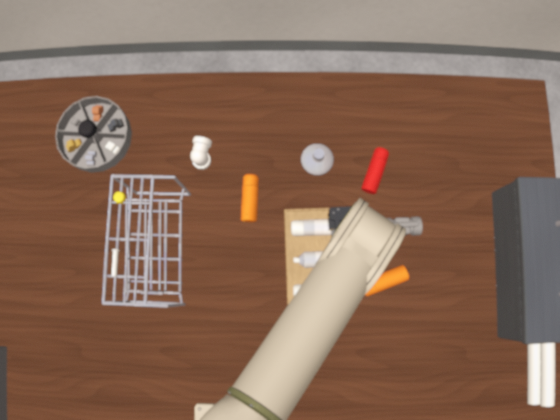

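Emit:
jog_arm(commands=[{"translation": [1, -5, -30], "twist": -0.013}, {"translation": [0, -5, -35], "twist": 0}, {"translation": [0, -5, -35], "twist": 0}, {"translation": [0, 0, -35], "twist": 0}, {"translation": [0, 0, -30], "twist": 0}, {"translation": [0, 0, -17], "twist": 0}, {"translation": [0, 0, 0], "twist": 0}, {"translation": [0, 0, 0], "twist": 0}])

```text
time: 4.35
ee_pos: [0.5162, -0.2821, 0.0195]
eef_rot: [0.707, 0.012, -0.011, -0.707]
ft_force: [0.2, -0.5, 0.3]
width: 0.0869
```

Run:
```python
from h import *
from scipy.spatial.transform import Rotation as R
c=camera("wrist");save(c,"w3");s=camera("scene");cv2.imwrite("pics/s3.png",cv2.resize(cv2.cvtColor(s["img"][130:290,150:330],cv2.COLOR_RGB2BGR),None,fx=4,fy=3.7,interpolation=cv2.INTER_CUBIC))
st=read_state();print(st["ee_pos"],R.from_quat(st["eef_rot"]).as_matrix()[:,0],st["time"],st["ft_force"])
```

```text
[ 0.51661567 -0.2823174   0.02002251] [0.99947849 0.0321865  0.00260436] 4.45 [ 0.01299189 -0.1963828   1.61364094]
```

View pics/w3.png

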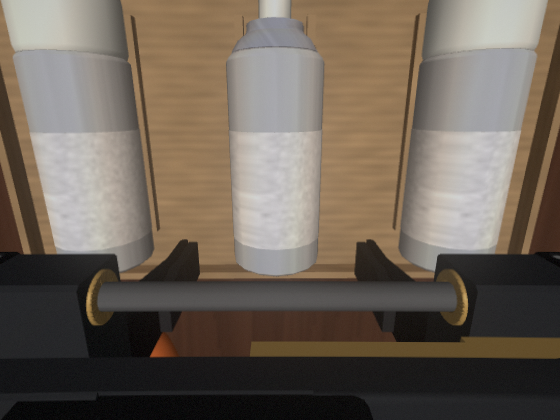

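View pics/s3.png

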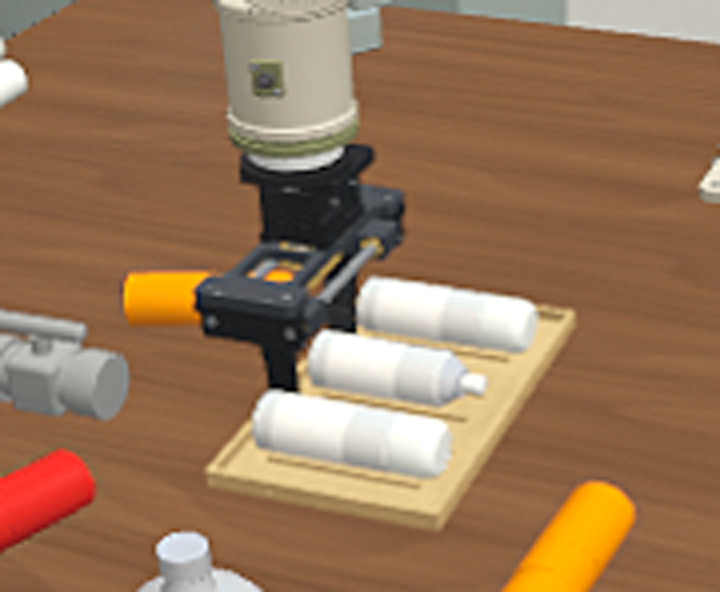

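Run:
```python
from h import *
c=camera("wrist")
for z in (.048,.04,.026): print(z,cast(c,[(277,270),(103,266),(447,266)],z))
print(proj(c,[read_state()["ee_pos"]]))
```

```text
0.048 [[ 0.51831358 -0.27425894  0.048     ]
 [ 0.43835373 -0.27456715  0.048     ]
 [ 0.59655938 -0.26955543  0.048     ]]
0.04 [[ 0.51848663 -0.27851616  0.04      ]
 [ 0.43375169 -0.27884277  0.04      ]
 [ 0.60140516 -0.27353175  0.04      ]]
0.026 [[ 0.51878946 -0.28596628  0.026     ]
 [ 0.4256981  -0.2863251   0.026     ]
 [ 0.60988527 -0.28049032  0.026     ]]
[[273.13938023 258.64711103]]
```

Emit:
jog_arm(commands=[{"translation": [1, 2, -1], "twist": 0}, {"translation": [0, 0, 0], "twist": 0}])

```text
time: 4.7
ee_pos: [0.517, -0.2795, 0.0178]
eef_rot: [-0.707, -0.012, 0.011, 0.707]
ft_force: [0.2, 0.3, -0.7]
width: 0.0869
```

Emit:
jog_arm(commands=[{"translation": [0, 0, 0], "twist": 0}, {"translation": [0, 0, 0], "twist": 0}, {"translation": [0, 0, 0], "twist": 0}, {"translation": [0, 0, 0], "twist": 0}, {"translation": [0, 0, 0], "twist": 0}], grip=1, grip_force=50)

```text
time: 5.2
ee_pos: [0.5165, -0.2799, 0.0172]
eef_rot: [0.707, 0.011, -0.011, -0.707]
ft_force: [0.7, -0.3, 0.1]
width: 0.0548
```

Emit:
jog_arm(commands=[{"translation": [0, 0, 5], "twist": 0}, {"translation": [0, 0, 10], "twist": 0}, {"translation": [0, 0, 15], "twist": 0}, {"translation": [0, 0, 20], "twist": 0}, {"translation": [0, 0, 10], "twist": 0}, {"translation": [0, 0, 0], "twist": 0}])

```text
time: 5.8
ee_pos: [0.5175, -0.2804, 0.0793]
eef_rot: [0.707, 0.012, -0.01, -0.707]
ft_force: [0.3, 0.1, -1.4]
width: 0.0416
```

Run:
```python
from h import *
from scipy.spatial.transform import Rotation as R
c=camera("wrist");save(c,"w4");s=camera("scene");cv2.imwrite("pics/s4.png",cv2.resize(cv2.cvtColor(s["img"][130:290,150:330],cv2.COLOR_RGB2BGR),None,fx=4,fy=3.7,interpolation=cv2.INTER_CUBIC))
st=read_state();print(st["ee_pos"],R.from_quat(st["eef_rot"]).as_matrix()[:,0],st["time"],st["ft_force"],st["width"])
```

```text
[ 0.51650869 -0.27960829  0.07719075] [9.99479648e-01 3.22534836e-02 3.82627670e-04] 5.9 [ 0.47087399  0.49247897 -1.93891768] 0.04168212163123878
```

View pics/w4.png

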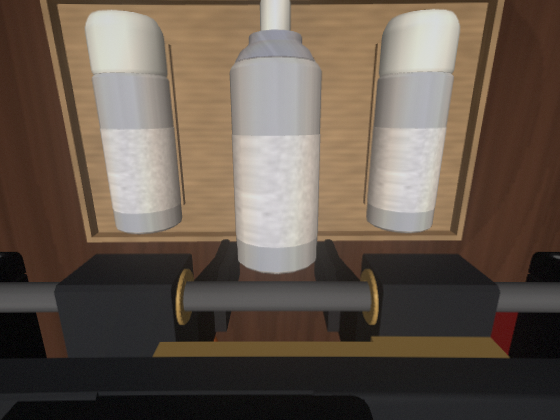

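View pics/s4.png

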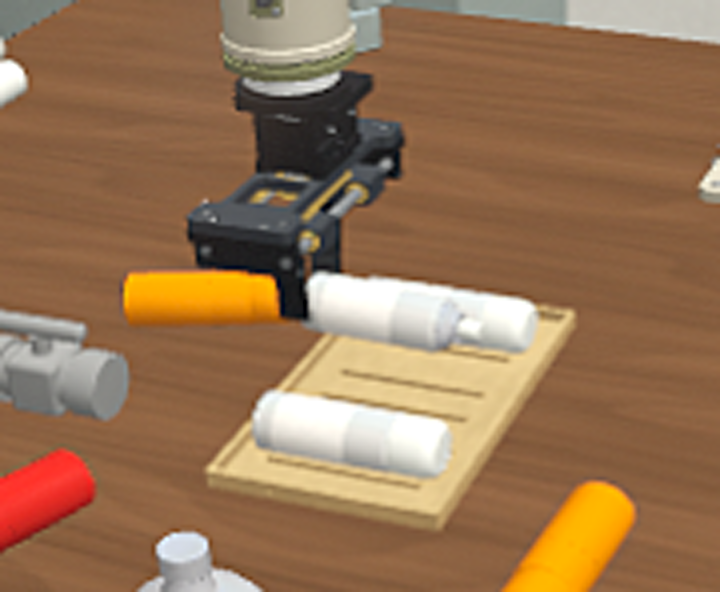

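```bash
cat >> h.py <<'E'
def castx(c,px,x0,ax=0):
    P=cast(c,px,0.);o=np.array(c["cam_to_world"])[:3,3];d=P-o
    return o+d*((x0-o[ax])/d[:,ax])[:,None]
E
python3 - <<'E'
from h import *
np.set_printoptions(precision=4,suppress=True)
s=camera("scene");st=read_state();print(st["ee_pos"],st["width"])
cv2.imwrite("pics/s5.png",cv2.resize(cv2.cvtColor(s["img"][190:230,205:295],cv2.COLOR_RGB2BGR),None,fx=8,fy=8,interpolation=cv2.INTER_CUBIC))
E
```

```text
[ 0.5162 -0.2795  0.0767] 0.04231510779668685
```

View pics/s5.png

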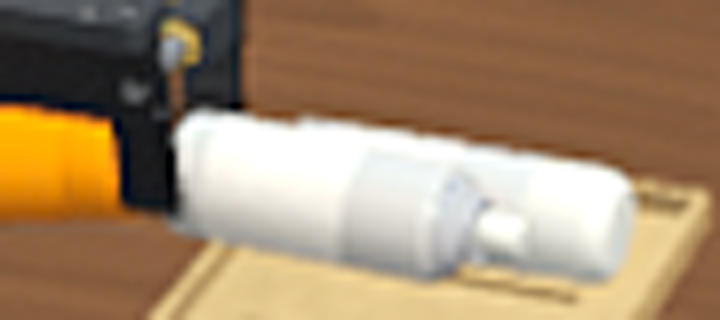

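Run:
```python
from h import *
np.set_printoptions(precision=3,suppress=True)
s=camera("scene")
f=lambda L:[(205+x/8-.44,190+y/8-.44) for x,y in L]
# silhouette centreline: base end mid and shoulder end mid ; nozzle tip
print("centreline at x=.517", castx(s,f([(190,112),(190,228),(190,170),(350,193),(505,228)]),.517))
print("tip finger", castx(s,f([(125,208),(170,214)]),.517+.036), castx(s,f([(125,208),(170,214)]),.517+.022))
```

```text
centreline at x=.517 [[ 0.517 -0.275  0.102]
 [ 0.517 -0.279  0.055]
 [ 0.517 -0.277  0.079]
 [ 0.517 -0.215  0.082]
 [ 0.517 -0.157  0.079]]
tip finger [[ 0.553 -0.283  0.082]
 [ 0.553 -0.266  0.083]] [[ 0.539 -0.292  0.073]
 [ 0.539 -0.274  0.074]]
```

Emit:
jog_arm(commands=[{"translation": [0, 0, 10], "twist": 0}, {"translation": [2, 5, 15], "twist": 0}, {"translation": [5, 10, 20], "twist": -0.005}, {"translation": [5, 20, 20], "twist": -0.01}, {"translation": [5, 25, 15], "twist": -0.01}, {"translation": [5, 30, 5], "twist": -0.01}, {"translation": [5, 30, 0], "twist": -0.01}, {"translation": [10, 30, 0], "twist": -0.01}, {"translation": [10, 30, 0], "twist": 0}, {"translation": [10, 30, 0], "twist": 0}, {"translation": [5, 25, 0], "twist": 0}, {"translation": [5, 20, 0], "twist": 0}, {"translation": [0, 10, 0], "twist": 0}, {"translation": [0, 0, 0], "twist": 0}, {"translation": [0, 0, 0], "twist": 0}])

```text
time: 7.5
ee_pos: [0.5833, -0.016, 0.1627]
eef_rot: [0.707, -0.008, 0.009, -0.707]
ft_force: [-0.8, -0.4, -1.3]
width: 0.0423
```

Run:
```python
from h import *
from scipy.spatial.transform import Rotation as R
c=camera("wrist");save(c,"w6");s=camera("scene");save(s,"s6");t=camera("top");save(t,"t6")
st=read_state();print(st["ee_pos"],st["joint_positions"],R.from_quat(st["eef_rot"]).as_matrix()[:,0],st["time"],st["ft_force"],st["width"])
```

```text
[ 0.58328773 -0.01637623  0.16252018] [-0.68032572  0.34407893  0.77564142  1.68914047 -0.25471078  1.21256112
  0.13105736] [ 9.99685965e-01 -2.50574854e-02  3.07665442e-04] 7.65 [ 0.47819616 -0.00241472 -0.69840075] 0.042004323362291165
```

View pics/w6.png

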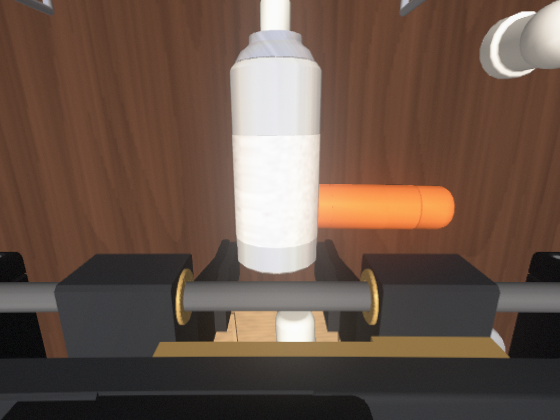

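View pics/s6.png

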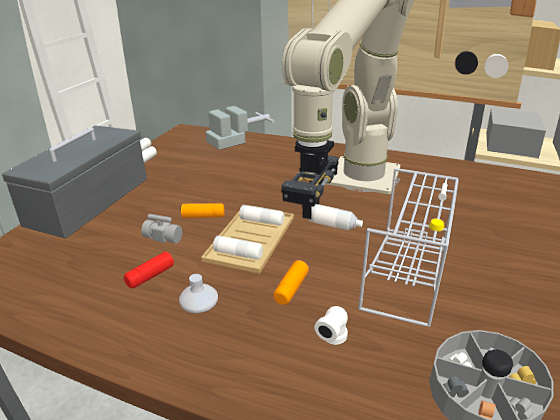

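View pics/t6.png

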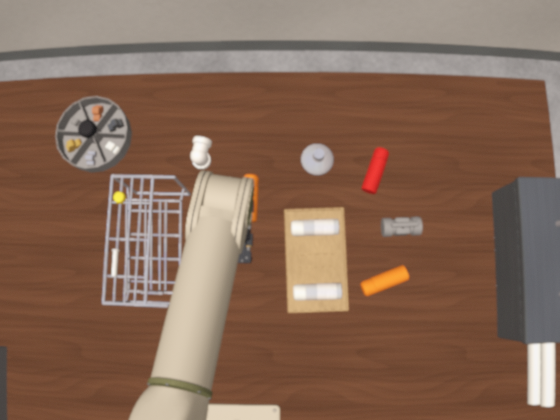

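Emit:
jog_arm(commands=[{"translation": [0, 0, -10], "twist": 0}, {"translation": [0, 10, -15], "twist": 0}, {"translation": [0, 20, -10], "twist": 0}, {"translation": [0, 20, -5], "twist": 0}, {"translation": [0, 20, 0], "twist": 0}, {"translation": [0, 20, 0], "twist": 0}, {"translation": [0, 20, 0], "twist": 0}, {"translation": [0, 15, 0], "twist": 0}, {"translation": [0, 10, 0], "twist": 0}, {"translation": [0, 8, 0], "twist": 0}, {"translation": [0, 0, 0], "twist": 0}, {"translation": [0, 0, 0], "twist": 0}])

```text
time: 8.85
ee_pos: [0.5835, 0.1273, 0.1222]
eef_rot: [0.707, -0.008, 0.008, -0.707]
ft_force: [-0.8, -0.2, -0.8]
width: 0.042
```

Run:
```python
from h import *
from scipy.spatial.transform import Rotation as R
c=camera("wrist");save(c,"w7");s=camera("scene");cv2.imwrite("pics/s7.png",cv2.resize(cv2.cvtColor(s["img"][150:330,300:480],cv2.COLOR_RGB2BGR),None,fx=4,fy=3.3,interpolation=cv2.INTER_CUBIC))
st=read_state();print(st["ee_pos"],R.from_quat(st["eef_rot"]).as_matrix()[:,0],st["time"],st["ft_force"],st["width"])
```

```text
[0.58361176 0.12702815 0.12235074] [ 9.99702354e-01 -2.43949480e-02  2.98431040e-04] 8.95 [-0.77243027 -0.19934112 -1.55062981] 0.041544271895718916
```

View pics/w7.png

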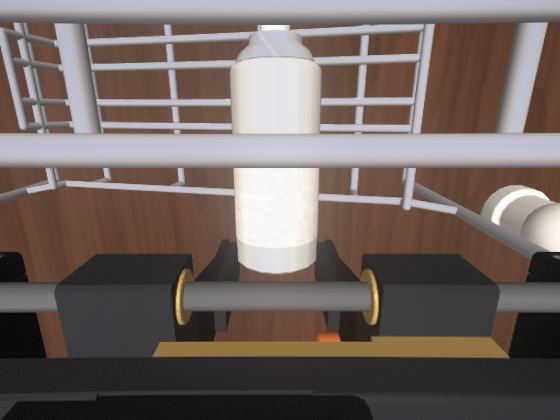

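View pics/s7.png

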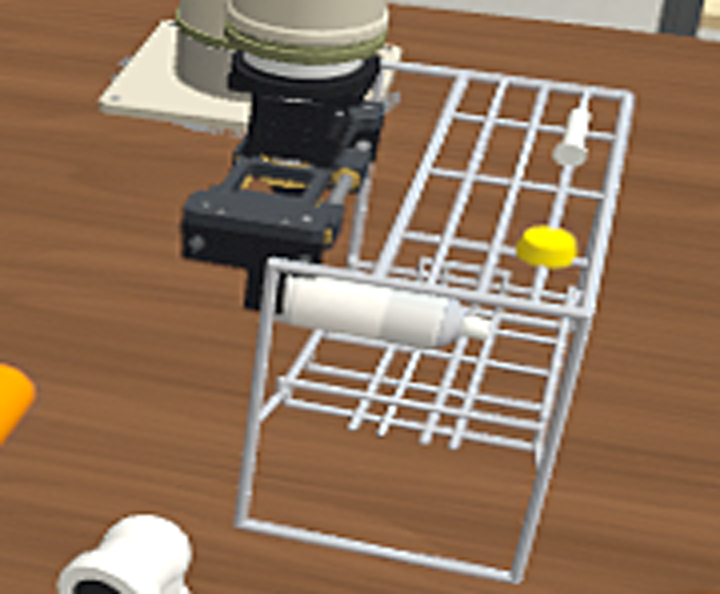

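Run:
```python
from h import *
np.set_printoptions(precision=4,suppress=True)
c=camera("wrist")
print("cam",np.array(c["cam_to_world"])[:3,3], read_state()["ee_pos"])
print("guide z.068/.084", cast(c,[(200,192)],.066),cast(c,[(380,201)],.082))
print("shelf edge", cast(c,[(100,136),(100,165),(450,136),(450,165)],.217))
print("base pts",[cast(c,[(277,268)],z)[0] for z in (.148,.14,.126)])
```

```text
cam [0.5872 0.2063 0.2843] [0.5836 0.1272 0.1223]
guide z.068/.084 [[0.5322 0.1524 0.066 ]] [[0.6537 0.1475 0.082 ]]
shelf edge [[0.551  0.202  0.217 ]
 [0.5499 0.196  0.217 ]
 [0.6226 0.2003 0.217 ]
 [0.6234 0.1943 0.217 ]]
base pts [array([0.5858, 0.1349, 0.148 ]), array([0.5857, 0.1307, 0.14  ]), array([0.5855, 0.1234, 0.126 ])]
```

Emit:
jog_arm(commands=[{"translation": [0, 12, 0], "twist": 0}, {"translation": [0, 10, 0], "twist": 0}, {"translation": [0, 5, 0], "twist": 0}, {"translation": [0, 0, 0], "twist": 0}, {"translation": [0, 0, 0], "twist": 0}])

```text
time: 9.5
ee_pos: [0.5834, 0.1552, 0.1222]
eef_rot: [0.707, -0.008, 0.008, -0.707]
ft_force: [1.3, -0.6, -1.7]
width: 0.0421
```

Emit:
jog_arm(commands=[{"translation": [0, 2, 0], "twist": 0}, {"translation": [0, 0, 0], "twist": 0}, {"translation": [0, 0, 0], "twist": 0}])

```text
time: 9.8
ee_pos: [0.5835, 0.1571, 0.1223]
eef_rot: [-0.707, 0.008, -0.008, 0.707]
ft_force: [0.3, 0.3, -1.5]
width: 0.0419
```

Emit:
jog_arm(commands=[{"translation": [0, 0, -10], "twist": 0}, {"translation": [0, 0, -10], "twist": 0}, {"translation": [0, 0, -8], "twist": 0}, {"translation": [0, 0, -4], "twist": 0}, {"translation": [0, 0, 0], "twist": 0}])

```text
time: 10.3
ee_pos: [0.583, 0.157, 0.0893]
eef_rot: [0.707, -0.009, 0.008, -0.707]
ft_force: [0.2, 0.1, -0.3]
width: 0.0418
```

Run:
```python
from h import *
from scipy.spatial.transform import Rotation as R
c=camera("wrist");save(c,"w8");s=camera("scene");cv2.imwrite("pics/s8.png",cv2.resize(cv2.cvtColor(s["img"][150:330,300:480],cv2.COLOR_RGB2BGR),None,fx=4,fy=3.3,interpolation=cv2.INTER_CUBIC))
st=read_state();print(st["ee_pos"],R.from_quat(st["eef_rot"]).as_matrix()[:,0],st["time"],st["ft_force"],st["width"])
```

```text
[0.58357199 0.15708513 0.09031352] [ 9.99733571e-01 -2.30815133e-02  1.76625558e-04] 10.4 [-0.49312055  0.31531145 -1.73280871] 0.04178815820026421
```

View pics/w8.png

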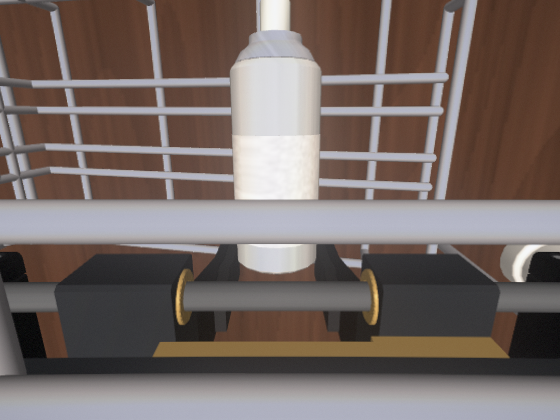

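View pics/s8.png

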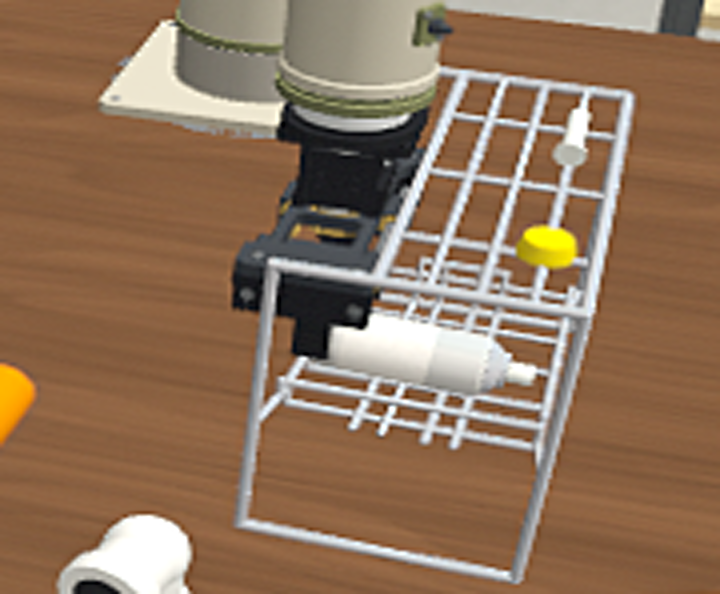

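Emit:
jog_arm(commands=[{"translation": [0, 0, 0], "twist": 0}, {"translation": [0, -15, 0], "twist": 0}, {"translation": [0, -30, 2], "twist": 0}, {"translation": [0, -15, 10], "twist": 0}, {"translation": [0, 0, 0], "twist": 0}, {"translation": [0, 0, 0], "twist": 0}, {"translation": [0, 0, 0], "twist": 0}], grip=0.2)

```text
time: 11.1
ee_pos: [0.5834, 0.0985, 0.1023]
eef_rot: [-0.707, 0.008, -0.008, 0.707]
ft_force: [0.6, 0.3, -0.5]
width: 0.0695
```

Run:
```python
from h import *
c=camera("wrist");save(c,"w9");s=camera("scene");cv2.imwrite("pics/s9.png",cv2.resize(cv2.cvtColor(s["img"][150:330,300:480],cv2.COLOR_RGB2BGR),None,fx=4,fy=3.3,interpolation=cv2.INTER_CUBIC))
st=read_state();print(st["ee_pos"],st["time"],st["ft_force"],st["width"])
```

```text
[0.58329627 0.09832218 0.10202951] 11.2 [-0.21793254  0.61850536 -0.04181206] 0.06958678770297154
```

View pics/w9.png

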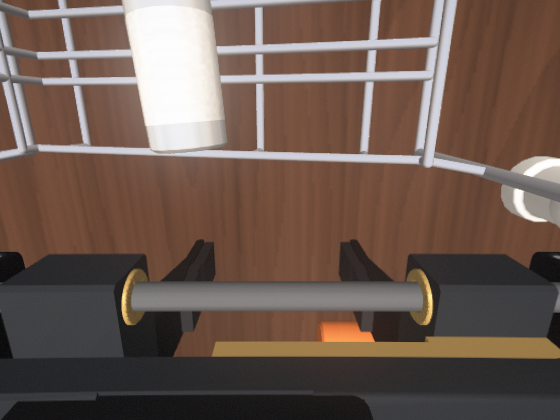

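View pics/s9.png

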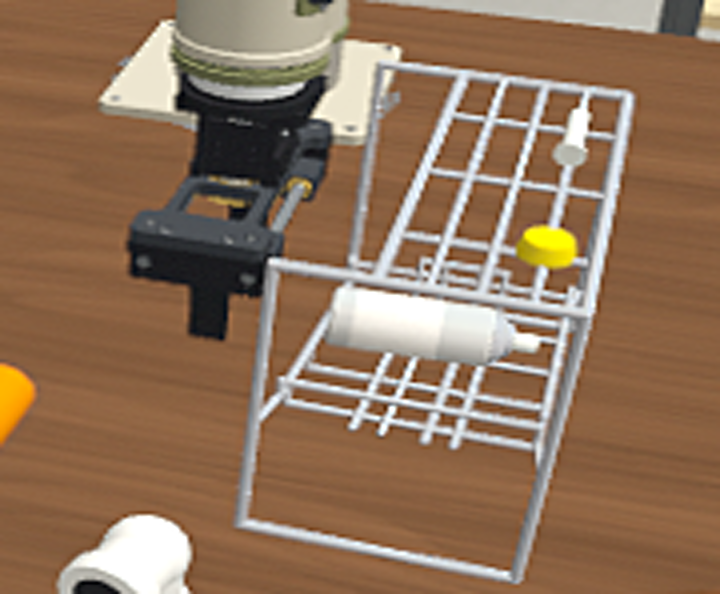

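Emit:
jog_arm(commands=[{"translation": [0, -20, 10], "twist": 0}, {"translation": [0, -35, 10], "twist": 0}, {"translation": [2, -40, 0], "twist": 0.01}, {"translation": [2, -40, 0], "twist": 0.01}, {"translation": [2, -45, 0], "twist": 0.01}, {"translation": [3, -45, 0], "twist": 0.01}, {"translation": [3, -45, 0], "twist": 0.01}, {"translation": [3, -40, 0], "twist": 0.006}, {"translation": [3, -35, 0], "twist": 0}, {"translation": [3, -25, 0], "twist": 0}, {"translation": [0, -6, 0], "twist": 0}, {"translation": [0, 0, 0], "twist": 0}], grip=0)

```text
time: 12.4
ee_pos: [0.6038, -0.2803, 0.1223]
eef_rot: [0.707, 0.011, -0.011, -0.707]
ft_force: [-0.1, 0.5, 0.1]
width: 0.0871
```

Run:
```python
from h import *
from scipy.spatial.transform import Rotation as R
c=camera("wrist");save(c,"w10");s=camera("scene");cv2.imwrite("pics/s10.png",cv2.resize(cv2.cvtColor(s["img"][150:330,300:480],cv2.COLOR_RGB2BGR),None,fx=4,fy=3.3,interpolation=cv2.INTER_CUBIC))
st=read_state();print(st["ee_pos"],R.from_quat(st["eef_rot"]).as_matrix()[:,0],st["time"],st["ft_force"],st["width"])
```

```text
[ 0.60466997 -0.27767076  0.12221903] [9.99416732e-01 3.41496025e-02 1.10739112e-05] 12.5 [-0.30502482 -0.13445863 -0.62908202] 0.08730961590052873
```

View pics/w10.png

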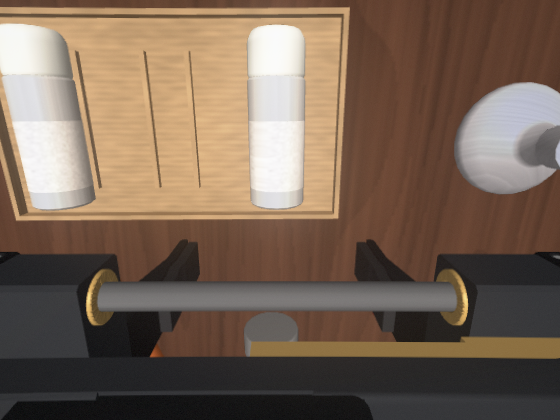

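View pics/s10.png

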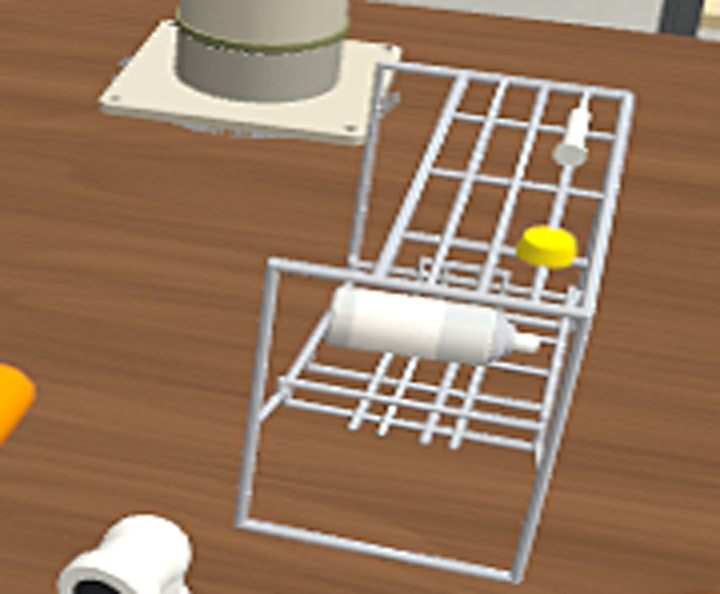

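```bash
python3 - <<'E'
from h import *
np.set_printoptions(precision=1,suppress=True)
s=camera("scene");t=camera("top");save(t,"t10")
o=np.array([.545,.2245,0]);X=np.array([1,-.0225,0]);Y=np.array([.0225,1,0]);Z=np.array([0,0,1])
def rk(x,y,z): return o+X*x/1e3+Y*y/1e3+Z*z/1e3
for n,x,z in (("p1",-101,56),("p2",-58,65.1),("p3",-15,74.3),("load40",40,86)):
    p=proj(s,[rk(x,-65,z),rk(x,0,z),rk(x,60,z)]);print(n,(p-[300,150])*[4,3.3], proj(t,[rk(x,-65,z),rk(x,60,z)]))
E
python3 -c "
import cv2;t=cv2.imread('pics/t10.png');cv2.imwrite('pics/t10c.png',cv2.resize(t[165:315,90:200],None,fx=5,fy=4,interpolation=cv2.INTER_CUBIC))"
```

```text
p1 [[357.3 273. ]
 [455.1 288.8]
 [547.4 303.8]] [[176.2 283.5]
 [131.  281.8]]
p2 [[346.2 291.4]
 [447.2 308. ]
 [542.6 323.7]] [[176.2 267.3]
 [130.9 265.8]]
p3 [[334.4 310.9]
 [438.8 328.4]
 [537.4 345. ]] [[176.3 251. ]
 [130.8 249.6]]
load40 [[317.9 338. ]
 [427.  356.8]
 [530.2 374.5]] [[176.4 230. ]
 [130.8 228.8]]
```

View pics/t10c.png

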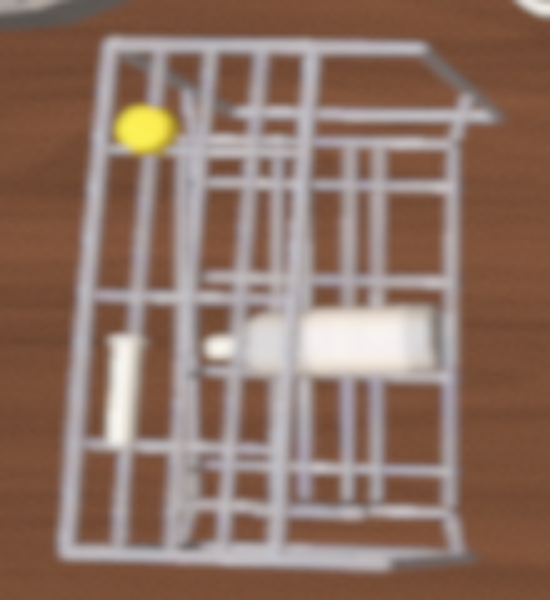

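Emit:
jog_arm(commands=[{"translation": [0, 20, 10], "twist": -0.006}, {"translation": [-2, 35, 10], "twist": -0.01}, {"translation": [-3, 45, 0], "twist": -0.01}, {"translation": [-3, 45, 0], "twist": -0.01}, {"translation": [-3, 45, 0], "twist": -0.01}, {"translation": [-3, 45, 0], "twist": -0.01}, {"translation": [-3, 45, 0], "twist": 0}, {"translation": [-3, 40, 0], "twist": 0}, {"translation": [-3, 30, -10], "twist": 0}, {"translation": [-3, 20, -10], "twist": 0}, {"translation": [0, 0, -10], "twist": 0}, {"translation": [0, 0, -10], "twist": 0}, {"translation": [0, 0, 0], "twist": 0}], grip=1)

```text
time: 13.9
ee_pos: [0.5776, 0.09, 0.101]
eef_rot: [0.707, -0.009, 0.008, -0.707]
ft_force: [0.2, -0.8, 0.4]
width: 0.001
```

Run:
```python
from h import *
from scipy.spatial.transform import Rotation as R
c=camera("wrist");save(c,"w11")
st=read_state();print(st["ee_pos"],R.from_quat(st["eef_rot"]).as_matrix()[:,0],st["time"],st["ft_force"],st["width"])
for p in [(0.5,.155,.07)]: print(proj(c,[p]))
```

```text
[0.57815605 0.08976436 0.10185619] [ 9.99697630e-01 -2.45775669e-02 -7.68830182e-04] 13.95 [ 0.82369158 -0.29150091  0.0143746 ] 0.00043998364768649603
[[139.49294927 138.14280763]]
```

View pics/w11.png

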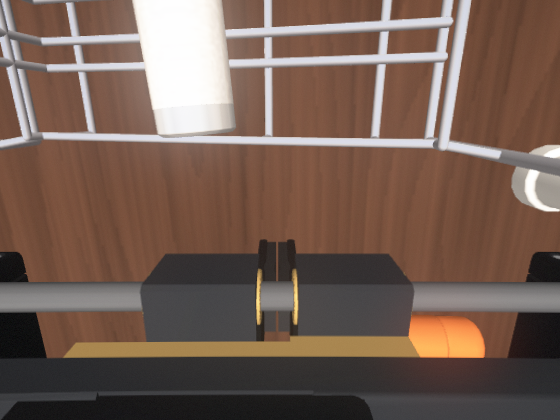

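Run:
```python
from h import *
np.set_printoptions(precision=4,suppress=True)
c=camera("wrist")
print("base L/R edge, mid rim",cast(c,[(159,125),(235,118),(190,133)],.08))
print("cyl top edge line",cast(c,[(139,20),(222,0)],.08))
print("guide",cast(c,[(100,136),(300,142)],.065))
```

```text
base L/R edge, mid rim [[0.5163 0.1624 0.08  ]
 [0.5587 0.1653 0.08  ]
 [0.533  0.1577 0.08  ]]
cyl top edge line [[0.5132 0.2139 0.08  ]
 [0.5558 0.2219 0.08  ]]
guide [[0.4746 0.1561 0.065 ]
 [0.5957 0.1499 0.065 ]]
```

Emit:
jog_arm(commands=[{"translation": [3, 30, 0], "twist": 0}, {"translation": [0, 30, 0], "twist": 0}, {"translation": [0, 7, -5], "twist": 0}, {"translation": [0, 0, -9], "twist": 0}, {"translation": [0, 0, 0], "twist": 0}, {"translation": [0, 0, 0], "twist": 0}])

```text
time: 14.6
ee_pos: [0.5815, 0.1561, 0.0882]
eef_rot: [0.707, -0.009, 0.009, -0.707]
ft_force: [-0.5, 0.2, 0.1]
width: 0.0004
```

Emit:
jog_arm(commands=[{"translation": [-5, 0, 0], "twist": 0}, {"translation": [-5, 0, -1], "twist": 0}, {"translation": [-5, 0, -1], "twist": 0}, {"translation": [-5, 0, -1], "twist": 0}, {"translation": [-5, 0, -1], "twist": 0}, {"translation": [-5, 0, -1], "twist": 0}, {"translation": [0, 0, 0], "twist": 0}, {"translation": [0, 0, 0], "twist": 0}])

```text
time: 15.4
ee_pos: [0.5514, 0.1582, 0.0833]
eef_rot: [-0.707, 0.008, -0.008, 0.707]
ft_force: [-0.3, -0.2, 0.0]
width: 0.0005
```

Run:
```python
from h import *
c=camera("wrist");save(c,"w12");s=camera("scene");cv2.imwrite("pics/s12.png",cv2.resize(cv2.cvtColor(s["img"][150:330,300:480],cv2.COLOR_RGB2BGR),None,fx=4,fy=3.3,interpolation=cv2.INTER_CUBIC))
st=read_state();print(st["ee_pos"],st["time"],st["ft_force"],st["width"])
```

```text
[0.55165804 0.15815646 0.08333189] 15.5 [ 0.18114235  0.26935509 -0.25283297] 0.0005683701714586589
```

View pics/w12.png

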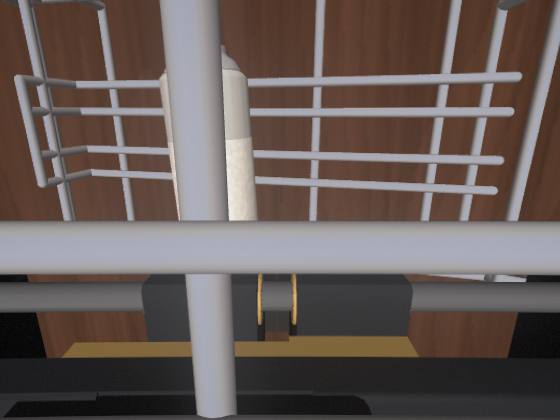

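View pics/s12.png

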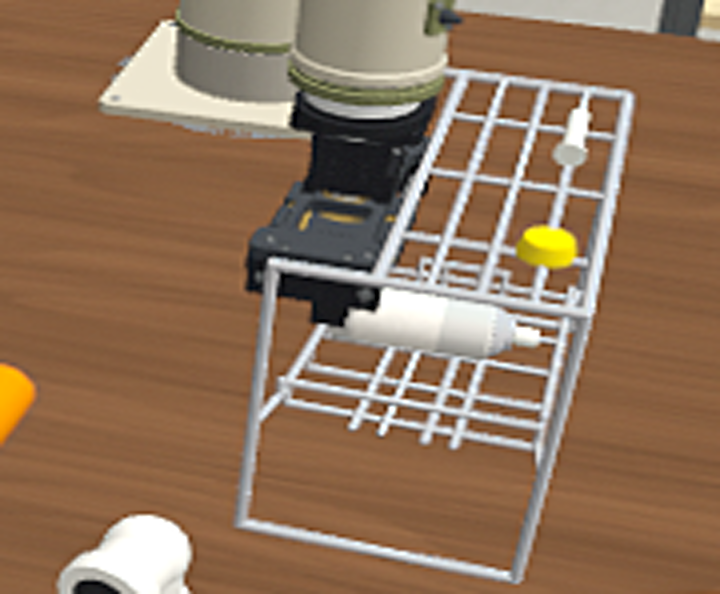

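Emit:
jog_arm(commands=[{"translation": [-10, 0, -2], "twist": 0}, {"translation": [-10, 0, -2], "twist": 0}, {"translation": [0, 0, 0], "twist": 0}, {"translation": [0, -30, 5], "twist": 0}, {"translation": [0, -30, 10], "twist": 0}, {"translation": [0, 0, 0], "twist": 0}])

```text
time: 16.1
ee_pos: [0.5321, 0.0937, 0.0956]
eef_rot: [0.707, -0.009, 0.011, -0.707]
ft_force: [1.0, 0.0, -0.4]
width: 0.0004
```

Run:
```python
from h import *
c=camera("wrist");save(c,"w13");s=camera("scene");cv2.imwrite("pics/s13.png",cv2.resize(cv2.cvtColor(s["img"][150:330,300:480],cv2.COLOR_RGB2BGR),None,fx=4,fy=3.3,interpolation=cv2.INTER_CUBIC))
st=read_state();print(st["ee_pos"],st["time"],st["ft_force"],st["width"])
```

```text
[0.53158572 0.097909   0.09456372] 16.2 [-0.00515484  1.20444269  0.50127502] 0.0008178350459935786
```

View pics/w13.png

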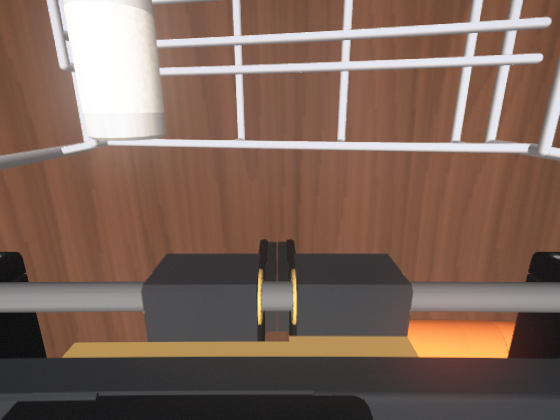

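View pics/s13.png

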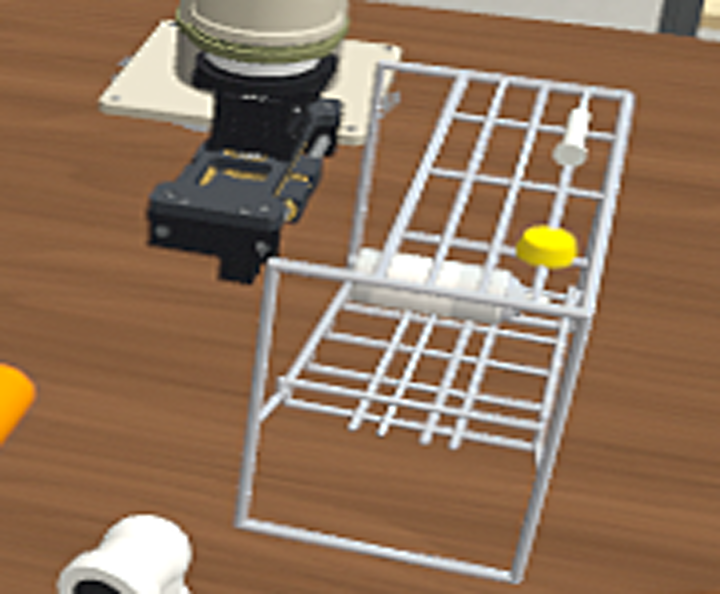

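Emit:
jog_arm(commands=[{"translation": [0, -25, 15], "twist": 0}, {"translation": [5, -35, 12], "twist": 0.01}, {"translation": [8, -40, 0], "twist": 0.01}, {"translation": [10, -45, 0], "twist": 0.01}, {"translation": [10, -45, 0], "twist": 0.01}, {"translation": [10, -45, 0], "twist": 0.01}, {"translation": [10, -45, 0], "twist": 0.01}, {"translation": [10, -40, 0], "twist": 0}, {"translation": [10, -35, 0], "twist": 0}, {"translation": [0, -18, -10], "twist": 0}, {"translation": [0, 0, -20], "twist": 0}, {"translation": [0, 0, 0], "twist": 0}, {"translation": [0, 0, 0], "twist": 0}], grip=0)

```text
time: 17.5
ee_pos: [0.6049, -0.2733, 0.0909]
eef_rot: [-0.707, -0.013, 0.014, 0.707]
ft_force: [-0.6, -0.1, -0.1]
width: 0.0862
```

Run:
```python
from h import *
from scipy.spatial.transform import Rotation as R
c=camera("wrist");save(c,"w14")
st=read_state();print(st["ee_pos"],R.from_quat(st["eef_rot"]).as_matrix()[:,0],st["time"],st["ft_force"],st["width"])
```

```text
[ 0.60524237 -0.27355251  0.09164973] [9.99246084e-01 3.88217501e-02 3.66892306e-04] 17.55 [-0.28554487 -0.41177269 -0.51449157] 0.08677386899675288
```

View pics/w14.png

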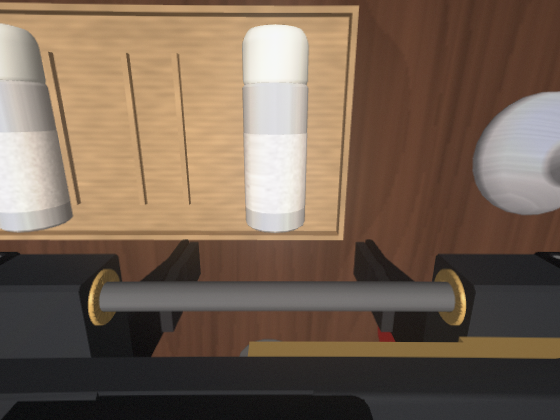

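Emit:
jog_arm(commands=[{"translation": [0, -2, -25], "twist": -0.004}, {"translation": [0, -2, -25], "twist": 0}, {"translation": [0, 0, -15], "twist": 0}, {"translation": [0, 0, -5], "twist": 0}, {"translation": [0, 0, 0], "twist": 0}, {"translation": [0, 0, 0], "twist": 0}])

```text
time: 18.15
ee_pos: [0.6052, -0.279, 0.0225]
eef_rot: [0.707, 0.012, -0.011, -0.707]
ft_force: [0.0, -0.1, 0.1]
width: 0.0868
```

Emit:
jog_arm(commands=[{"translation": [0, 0, 0], "twist": 0}, {"translation": [0, 0, 0], "twist": 0}, {"translation": [0, 0, 0], "twist": 0}, {"translation": [0, 0, 0], "twist": 0}, {"translation": [0, 0, 0], "twist": 0}, {"translation": [0, 0, 0], "twist": 0}, {"translation": [0, 0, 0], "twist": 0}, {"translation": [0, 0, 0], "twist": 0}], grip=1, grip_force=50)

```text
time: 18.95
ee_pos: [0.6044, -0.2789, 0.0213]
eef_rot: [0.707, 0.012, -0.012, -0.707]
ft_force: [-0.8, 0.6, 0.7]
width: 0.0422
```

Emit:
jog_arm(commands=[{"translation": [0, 0, 5], "twist": 0}, {"translation": [0, 0, 10], "twist": 0}, {"translation": [0, 0, 15], "twist": 0}, {"translation": [0, 0, 20], "twist": 0}, {"translation": [0, 0, 10], "twist": 0}, {"translation": [0, 0, 0], "twist": 0}, {"translation": [0, 0, 0], "twist": 0}])

```text
time: 19.65
ee_pos: [0.6045, -0.2787, 0.0812]
eef_rot: [-0.707, -0.012, 0.012, 0.707]
ft_force: [-0.9, 0.3, -2.6]
width: 0.0417
```

Run:
```python
from h import *
from scipy.spatial.transform import Rotation as R
c=camera("wrist");save(c,"w15");s=camera("scene");cv2.imwrite("pics/s15.png",cv2.resize(cv2.cvtColor(s["img"][190:260,185:305],cv2.COLOR_RGB2BGR),None,fx=6,fy=6,interpolation=cv2.INTER_CUBIC))
st=read_state();print(st["ee_pos"],R.from_quat(st["eef_rot"]).as_matrix()[:,0],st["time"],st["ft_force"],st["width"])
```

```text
[ 0.60403713 -0.27850307  0.08037377] [ 0.99945171  0.03309204 -0.00109366] 19.75 [ 0.67873115 -0.50084985 -2.33311958] 0.0419224528281971
```

View pics/w15.png

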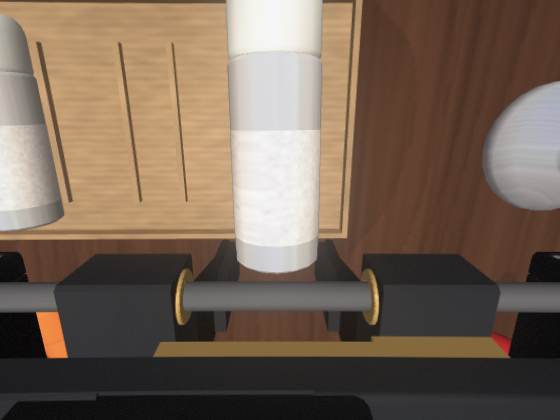

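View pics/s15.png

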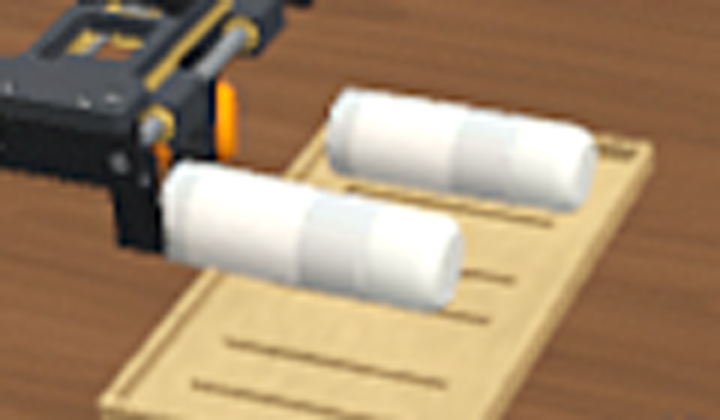

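Emit:
jog_arm(commands=[{"translation": [0, 5, 10], "twist": 0}, {"translation": [0, 10, 20], "twist": 0}, {"translation": [-3, 20, 20], "twist": -0.005}, {"translation": [-5, 25, 0], "twist": -0.01}, {"translation": [-5, 30, 0], "twist": -0.01}, {"translation": [-5, 35, 0], "twist": -0.01}, {"translation": [-5, 35, 0], "twist": -0.01}, {"translation": [-5, 35, 0], "twist": -0.01}, {"translation": [-5, 35, 0], "twist": 0}, {"translation": [-5, 35, 0], "twist": 0}, {"translation": [-5, 35, 0], "twist": 0}, {"translation": [-5, 35, -5], "twist": 0}, {"translation": [-3, 30, -5], "twist": 0}, {"translation": [0, 25, 0], "twist": 0}, {"translation": [0, 15, 0], "twist": 0}, {"translation": [0, 3, 0], "twist": 0}, {"translation": [0, 0, 0], "twist": 0}, {"translation": [0, 0, 0], "twist": 0}])

```text
time: 21.55
ee_pos: [0.5537, 0.1274, 0.1216]
eef_rot: [0.707, -0.008, 0.009, -0.707]
ft_force: [0.2, 0.9, -0.6]
width: 0.0422
```

Run:
```python
from h import *
from scipy.spatial.transform import Rotation as R
c=camera("wrist");save(c,"w16");s=camera("scene");cv2.imwrite("pics/s16.png",cv2.resize(cv2.cvtColor(s["img"][150:330,300:480],cv2.COLOR_RGB2BGR),None,fx=4,fy=3.3,interpolation=cv2.INTER_CUBIC))
st=read_state();print(st["ee_pos"],R.from_quat(st["eef_rot"]).as_matrix()[:,0],st["time"],st["ft_force"],st["width"])
```

```text
[0.55369454 0.12751824 0.1214796 ] [ 9.99706630e-01 -2.42190164e-02  3.03815353e-04] 21.65 [-0.19693195  0.03376153 -2.0679    ] 0.04192394799841146
```

View pics/s16.png

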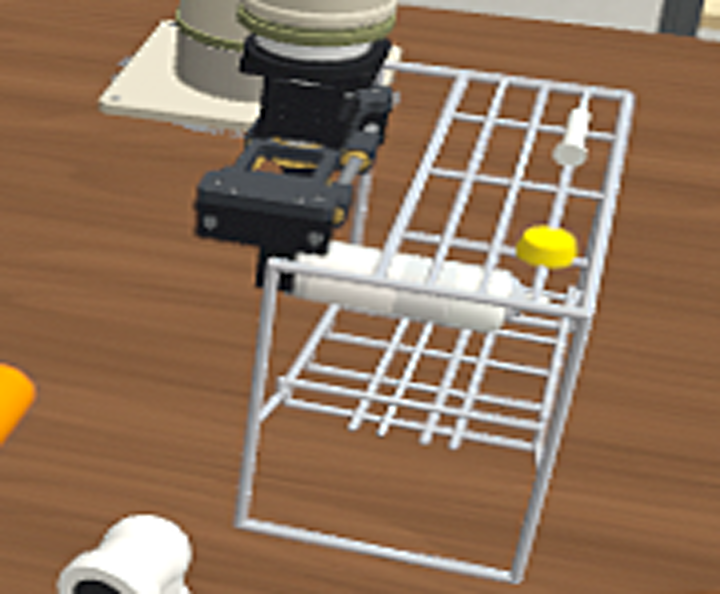

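Emit:
jog_arm(commands=[{"translation": [0, 12, 0], "twist": 0}, {"translation": [0, 12, 0], "twist": 0}, {"translation": [0, 5, 0], "twist": 0}, {"translation": [0, 1, -5], "twist": 0}, {"translation": [0, 0, -10], "twist": 0}, {"translation": [0, 0, -10], "twist": 0}, {"translation": [0, 0, -8], "twist": 0}, {"translation": [0, 0, -5], "twist": 0}, {"translation": [0, 0, 0], "twist": 0}, {"translation": [0, 0, 0], "twist": 0}])

```text
time: 22.65
ee_pos: [0.5535, 0.1594, 0.0834]
eef_rot: [-0.707, 0.008, -0.008, 0.707]
ft_force: [-0.2, 1.3, -2.2]
width: 0.0421
```

Run:
```python
from h import *
from scipy.spatial.transform import Rotation as R
c=camera("wrist");save(c,"w17");s=camera("scene");cv2.imwrite("pics/s17.png",cv2.resize(cv2.cvtColor(s["img"][150:330,300:480],cv2.COLOR_RGB2BGR),None,fx=4,fy=3.3,interpolation=cv2.INTER_CUBIC))
st=read_state();print(st["ee_pos"],R.from_quat(st["eef_rot"]).as_matrix()[:,0],st["time"],st["ft_force"],st["width"])
```

```text
[0.55373048 0.15934118 0.08364887] [ 9.99760894e-01 -2.18571322e-02  6.48861030e-04] 22.75 [-0.24263367  0.91342764 -0.66641001] 0.042283319051694024
```

View pics/w17.png

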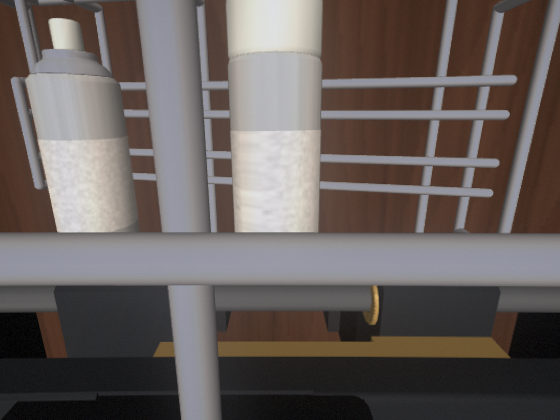

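View pics/s17.png

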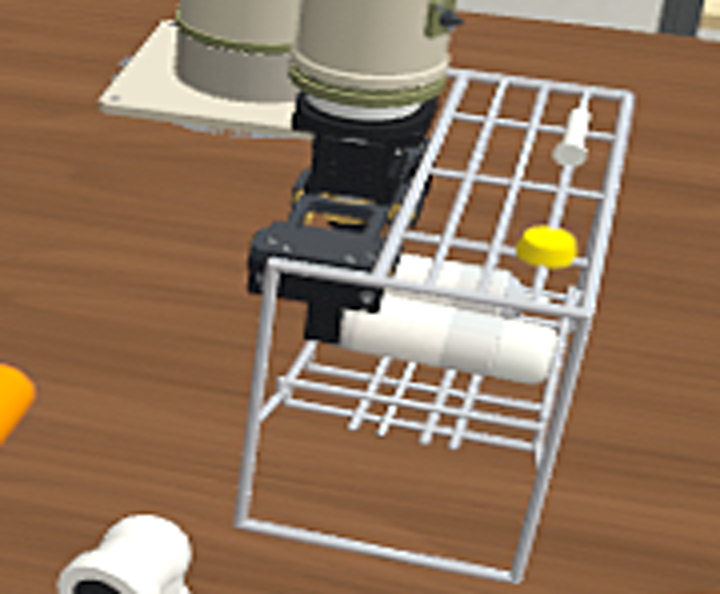

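Emit:
jog_arm(commands=[{"translation": [0, -1, 0], "twist": 0}, {"translation": [0, 0, 0], "twist": 0}])

```text
time: 22.95
ee_pos: [0.5536, 0.158, 0.0835]
eef_rot: [-0.707, 0.008, -0.008, 0.707]
ft_force: [0.7, -0.6, -1.3]
width: 0.0418
```

Emit:
jog_arm(commands=[{"translation": [-5, 0, 0], "twist": 0}, {"translation": [-12, -22, 0], "twist": 0}, {"translation": [0, -40, 3], "twist": 0}, {"translation": [0, -15, 10], "twist": 0}, {"translation": [0, 0, 5], "twist": 0}, {"translation": [0, 0, 0], "twist": 0}, {"translation": [0, 0, 0], "twist": 0}, {"translation": [0, 0, 0], "twist": 0}], grip=0.25)

```text
time: 23.75
ee_pos: [0.5363, 0.0824, 0.1009]
eef_rot: [-0.707, 0.007, -0.007, 0.707]
ft_force: [0.2, 0.4, -1.3]
width: 0.0652
```

Run:
```python
from h import *
from scipy.spatial.transform import Rotation as R
c=camera("wrist");save(c,"w18");s=camera("scene");cv2.imwrite("pics/s18.png",cv2.resize(cv2.cvtColor(s["img"][150:330,300:480],cv2.COLOR_RGB2BGR),None,fx=4,fy=3.3,interpolation=cv2.INTER_CUBIC))
st=read_state();print(st["ee_pos"],R.from_quat(st["eef_rot"]).as_matrix()[:,0],st["time"],st["ft_force"],st["width"])
```

```text
[0.53623122 0.08191307 0.10087461] [ 9.99784593e-01 -2.07492775e-02 -4.85149059e-04] 23.85 [ 0.6881727   0.13829033 -0.50487824] 0.065116312944523
```

View pics/w18.png

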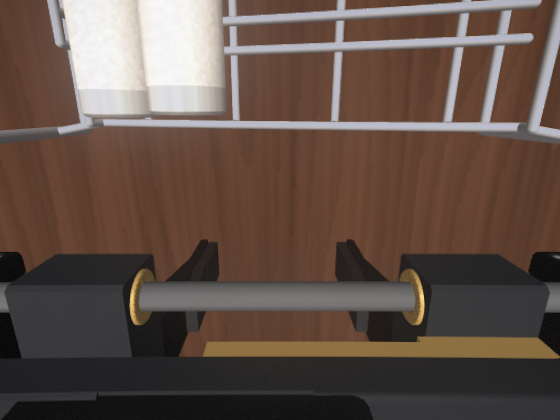

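View pics/s18.png

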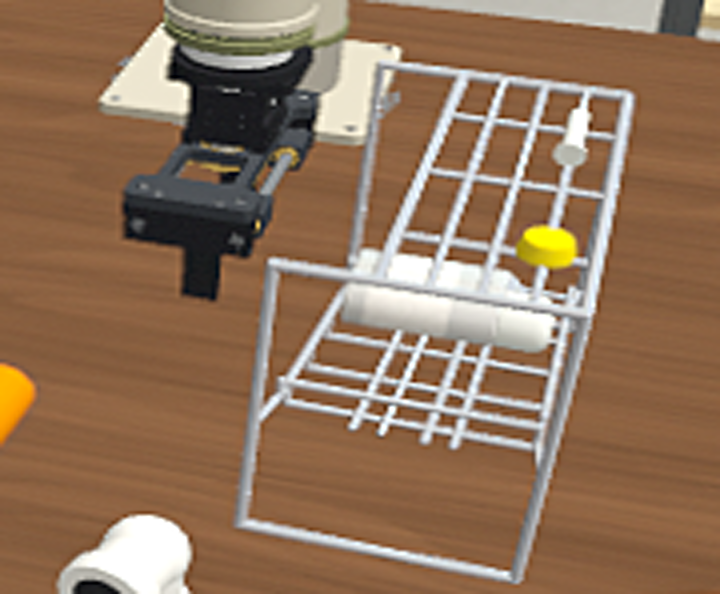

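Emit:
jog_arm(commands=[{"translation": [0, -25, 15], "twist": 0}, {"translation": [-6, -35, 10], "twist": 0.01}, {"translation": [-12, -40, 0], "twist": 0.01}, {"translation": [-15, -45, 0], "twist": 0.01}, {"translation": [-15, -45, 0], "twist": 0.01}, {"translation": [-15, -45, 0], "twist": 0.01}, {"translation": [-15, -45, 0], "twist": 0.005}, {"translation": [-15, -40, 0], "twist": 0}, {"translation": [-10, -30, 0], "twist": 0}, {"translation": [-5, -11, -15], "twist": 0}, {"translation": [0, 0, -20], "twist": 0}, {"translation": [0, 0, 0], "twist": 0}, {"translation": [0, 0, 0], "twist": 0}], grip=0)

```text
time: 25.15
ee_pos: [0.4285, -0.2796, 0.0914]
eef_rot: [0.707, 0.011, -0.012, -0.707]
ft_force: [0.1, -0.4, 0.7]
width: 0.0868
```

Run:
```python
from h import *
from scipy.spatial.transform import Rotation as R
c=camera("wrist");save(c,"w19")
st=read_state();print(st["ee_pos"],R.from_quat(st["eef_rot"]).as_matrix()[:,0],st["time"],st["ft_force"],st["width"],st["joint_positions"])
```

```text
[ 0.42893313 -0.27969134  0.09186155] [9.99431011e-01 3.37281707e-02 2.56364556e-04] 25.2 [-0.02909945 -0.7076212   0.34463513] 0.08709695965496841 [-0.34845246  0.29583394  0.96356449  1.94989673 -0.2817486   1.03691924
  0.77402887]
```

View pics/w19.png

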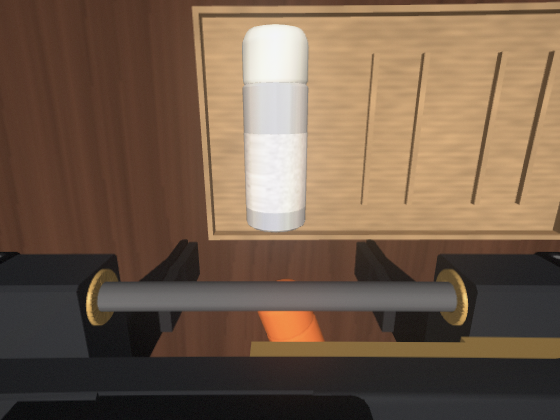

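Run:
```python
from h import *
c=camera("wrist")
for z in (.044,.022): print(cast(c,[(288,280),(262,312)],z))
t=cv2.imread("pics/t10.png"); m=cv2.cvtColor(t,cv2.COLOR_BGR2HSV); m=((m[...,0]>8)&(m[...,0]<20)&(m[...,1]>200)&(m[...,2]>150)).astype(np.uint8); m[:,:355]=0;m[:250]=0
ys,xs=np.where(m); print(xs.min(),ys[xs.argmin()],cast(camera("top"),[(xs.min(),ys[xs.argmin()])],.022))
```

```text
[[ 0.44057319 -0.31976791  0.044     ]
 [ 0.42208344 -0.34755649  0.044     ]]
[[ 0.44189075 -0.33228422  0.022     ]
 [ 0.42146232 -0.36298648  0.022     ]]
361 284 [[ 0.44429255 -0.33808042  0.022     ]]
```

Clear by 25 mm or more. Descend and grip.

Emit:
jog_arm(commands=[{"translation": [0, -2, -25], "twist": 0}, {"translation": [0, -2, -25], "twist": 0}, {"translation": [0, 0, -15], "twist": 0}, {"translation": [0, 0, -5], "twist": 0}, {"translation": [0, 0, 0], "twist": 0}, {"translation": [0, 0, 0], "twist": 0}])

```text
time: 25.9
ee_pos: [0.4291, -0.2842, 0.0222]
eef_rot: [0.707, 0.012, -0.011, -0.707]
ft_force: [-0.8, 0.6, 0.7]
width: 0.0871
```

Emit:
jog_arm(commands=[{"translation": [0, 0, 0], "twist": 0}, {"translation": [0, 0, 0], "twist": 0}, {"translation": [0, 0, 0], "twist": 0}, {"translation": [0, 0, 0], "twist": 0}, {"translation": [0, 0, 0], "twist": 0}, {"translation": [0, 0, 0], "twist": 0}, {"translation": [0, 0, 0], "twist": 0}, {"translation": [0, 0, 0], "twist": 0}], grip=1, grip_force=50)

```text
time: 26.7
ee_pos: [0.4284, -0.2839, 0.0212]
eef_rot: [-0.707, -0.012, 0.012, 0.707]
ft_force: [-0.5, -0.6, 0.9]
width: 0.0422
```

Emit:
jog_arm(commands=[{"translation": [0, 0, 5], "twist": 0}, {"translation": [0, 0, 10], "twist": 0}, {"translation": [0, 0, 15], "twist": 0}, {"translation": [0, 0, 20], "twist": 0}, {"translation": [0, 0, 10], "twist": 0}, {"translation": [0, 0, 0], "twist": 0}, {"translation": [0, 0, 0], "twist": 0}])

```text
time: 27.4
ee_pos: [0.4286, -0.2836, 0.0812]
eef_rot: [-0.707, -0.012, 0.012, 0.707]
ft_force: [-0.9, -0.6, -2.5]
width: 0.0419
```

Run:
```python
from h import *
from scipy.spatial.transform import Rotation as R
c=camera("wrist");save(c,"w20");s=camera("scene");cv2.imwrite("pics/s20.png",cv2.resize(cv2.cvtColor(s["img"][150:330,220:480],cv2.COLOR_RGB2BGR),None,fx=3,fy=3.3,interpolation=cv2.INTER_CUBIC))
st=read_state();print(st["ee_pos"],R.from_quat(st["eef_rot"]).as_matrix()[:,0],st["time"],st["ft_force"],st["width"])
```

```text
[ 0.42812177 -0.28351054  0.08066224] [ 9.99449394e-01  3.31718978e-02 -7.30394579e-04] 27.5 [-0.04083144  0.20900222 -1.49586267] 0.04227302771207984
```

View pics/w20.png

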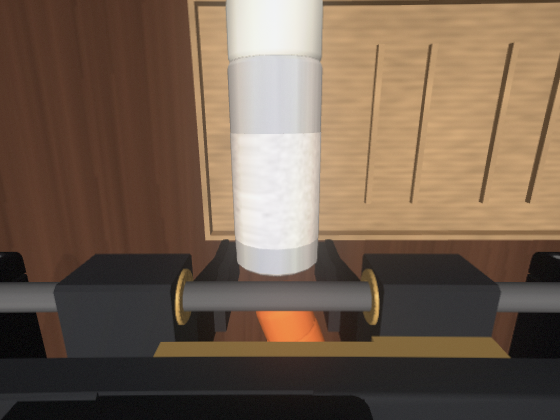

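View pics/s20.png

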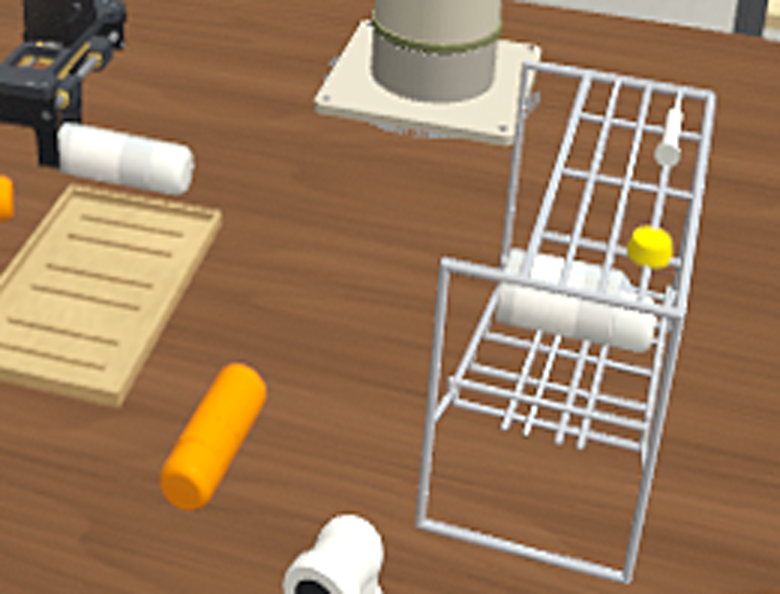

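Emit:
jog_arm(commands=[{"translation": [0, 5, 10], "twist": 0}, {"translation": [3, 10, 20], "twist": 0}, {"translation": [8, 20, 20], "twist": -0.005}, {"translation": [12, 25, 0], "twist": -0.01}, {"translation": [14, 30, 0], "twist": -0.01}, {"translation": [15, 35, 0], "twist": -0.01}, {"translation": [15, 35, 0], "twist": -0.01}, {"translation": [15, 35, 0], "twist": -0.01}, {"translation": [15, 35, 0], "twist": 0}, {"translation": [15, 35, 0], "twist": 0}, {"translation": [15, 35, 0], "twist": 0}, {"translation": [13, 35, 0], "twist": 0}, {"translation": [10, 30, 0], "twist": 0}, {"translation": [7, 25, 0], "twist": 0}, {"translation": [3, 15, -5], "twist": 0}, {"translation": [0, 6, 0], "twist": 0}, {"translation": [0, 0, 0], "twist": 0}, {"translation": [0, 0, 0], "twist": 0}])

```text
time: 29.3
ee_pos: [0.5883, 0.1254, 0.1265]
eef_rot: [0.707, -0.008, 0.008, -0.707]
ft_force: [0.6, -0.6, -2.5]
width: 0.0422
```

Run:
```python
from h import *
from scipy.spatial.transform import Rotation as R
c=camera("wrist");save(c,"w21");s=camera("scene");cv2.imwrite("pics/s21.png",cv2.resize(cv2.cvtColor(s["img"][150:330,300:480],cv2.COLOR_RGB2BGR),None,fx=4,fy=3.3,interpolation=cv2.INTER_CUBIC))
st=read_state();print(st["ee_pos"],R.from_quat(st["eef_rot"]).as_matrix()[:,0],st["time"],st["ft_force"],st["width"])
```

```text
[0.58844094 0.12547304 0.12656036] [ 9.99707220e-01 -2.41947218e-02  3.00788449e-04] 29.4 [ 0.56466647  0.01886174 -0.97119486] 0.04219970635658717
```

View pics/s21.png

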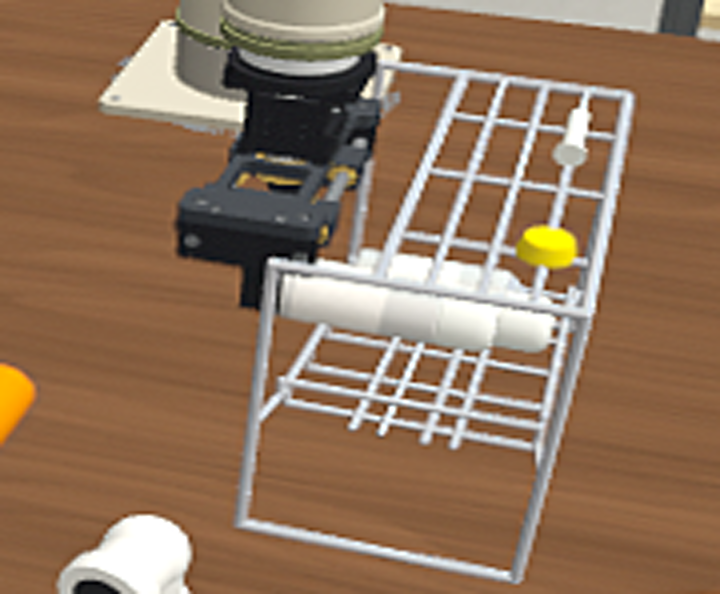

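Emit:
jog_arm(commands=[{"translation": [0, 12, 0], "twist": 0}, {"translation": [0, 12, 0], "twist": 0}, {"translation": [0, 6, 0], "twist": 0}, {"translation": [0, 0, -5], "twist": 0}, {"translation": [0, 0, -10], "twist": 0}, {"translation": [0, 0, -10], "twist": 0}, {"translation": [0, 0, -7], "twist": 0}, {"translation": [0, 0, -4], "twist": 0}, {"translation": [0, 0, 0], "twist": 0}, {"translation": [0, 0, 0], "twist": 0}])

```text
time: 30.4
ee_pos: [0.5885, 0.1574, 0.0903]
eef_rot: [-0.707, 0.008, -0.008, 0.707]
ft_force: [0.3, -0.2, -1.3]
width: 0.0425
```

Run:
```python
from h import *
from scipy.spatial.transform import Rotation as R
c=camera("wrist");save(c,"w22")
st=read_state();print(st["ee_pos"],R.from_quat(st["eef_rot"]).as_matrix()[:,0],st["time"],st["ft_force"],st["width"])
```

```text
[0.58867407 0.15732105 0.09054567] [ 9.99761569e-01 -2.18303297e-02  4.92143716e-04] 30.45 [ 0.07939246 -0.38059478 -2.75225657] 0.04261770070509314
```

View pics/w22.png

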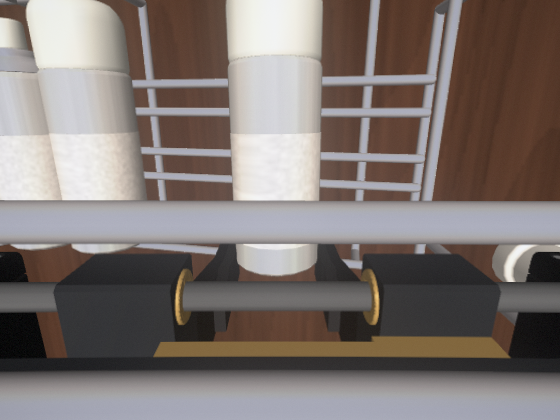

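Emit:
jog_arm(commands=[{"translation": [-5, 0, 0], "twist": 0}, {"translation": [-12, -22, 0], "twist": 0}, {"translation": [0, -40, 3], "twist": 0}, {"translation": [0, -15, 10], "twist": 0}, {"translation": [0, 0, 5], "twist": 0}, {"translation": [0, 0, 0], "twist": 0}, {"translation": [0, 0, 0], "twist": 0}, {"translation": [0, 0, 0], "twist": 0}], grip=0.25)

```text
time: 31.25
ee_pos: [0.5713, 0.0815, 0.1079]
eef_rot: [-0.707, 0.007, -0.007, 0.707]
ft_force: [0.3, -0.6, -0.1]
width: 0.0648
```

Run:
```python
from h import *
c=camera("wrist");save(c,"w23");s=camera("scene");cv2.imwrite("pics/s23.png",cv2.resize(cv2.cvtColor(s["img"][150:330,300:480],cv2.COLOR_RGB2BGR),None,fx=4,fy=3.3,interpolation=cv2.INTER_CUBIC))
t=camera("top");cv2.imwrite("pics/t23.png",cv2.resize(cv2.cvtColor(t["img"][165:315,90:200],cv2.COLOR_RGB2BGR),None,fx=5,fy=4,interpolation=cv2.INTER_CUBIC))
st=read_state();print(st["ee_pos"],st["time"],st["ft_force"],st["width"])
```

```text
[0.57130231 0.08074584 0.10790208] 31.4 [-0.09764557 -0.53879206 -0.34349188] 0.06515192122868609
```

View pics/w23.png

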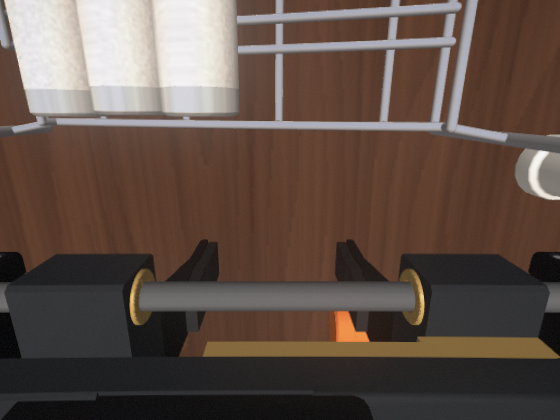

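View pics/s23.png

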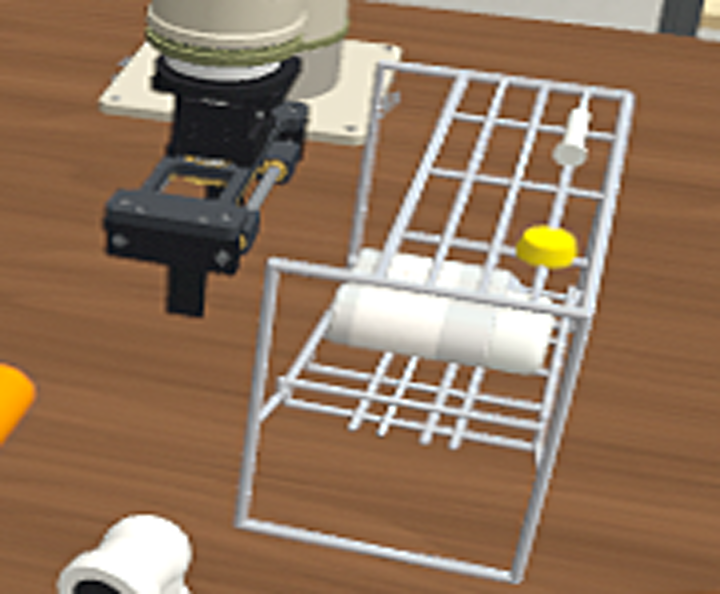

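View pics/t23.png

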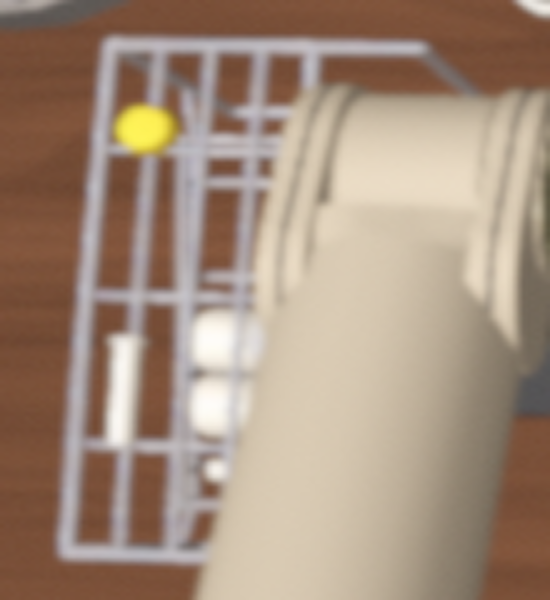

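Emit:
jog_arm(commands=[{"translation": [0, -30, 10], "twist": 0}, {"translation": [0, -40, 20], "twist": 0}, {"translation": [0, -40, 20], "twist": 0}, {"translation": [0, -40, 10], "twist": 0}, {"translation": [0, -40, 0], "twist": 0}, {"translation": [0, -20, 0], "twist": 0}, {"translation": [0, 0, 0], "twist": 0}, {"translation": [0, 0, 0], "twist": 0}])

```text
time: 32.2
ee_pos: [0.5714, -0.1295, 0.168]
eef_rot: [-0.707, 0.008, -0.008, 0.707]
ft_force: [0.1, 1.2, -0.3]
width: 0.0652
```

Run:
```python
from h import *
np.set_printoptions(precision=1,suppress=True)
t=camera("top");v=cv2.resize(cv2.cvtColor(t["img"][165:315,90:200],cv2.COLOR_RGB2BGR),None,fx=5,fy=4,interpolation=cv2.INTER_CUBIC)
o=np.array([.545,.2245,0]);X=np.array([1,-.0225,0]);Y=np.array([.0225,1,0]);Z=np.array([0,0,1])
for x,z in ((-101,56),(-58,65.1),(-15,74.3)):
    for y in (-65,65 if x>-100 else 61):
        p=(proj(t,[o+X*x/1e3+Y*y/1e3+Z*z/1e3])[0]-[90,165]+.4)*[5,4]; cv2.circle(v,(int(p[0]),int(p[1])),3,(0,0,255),-1)
cv2.imwrite("pics/t24.png",v); print(read_state()["ee_pos"],read_state()["time"])
s=camera("scene");save(s,"s24")
```

```text
[ 0.6 -0.1  0.2] 32.25
```

View pics/t24.png

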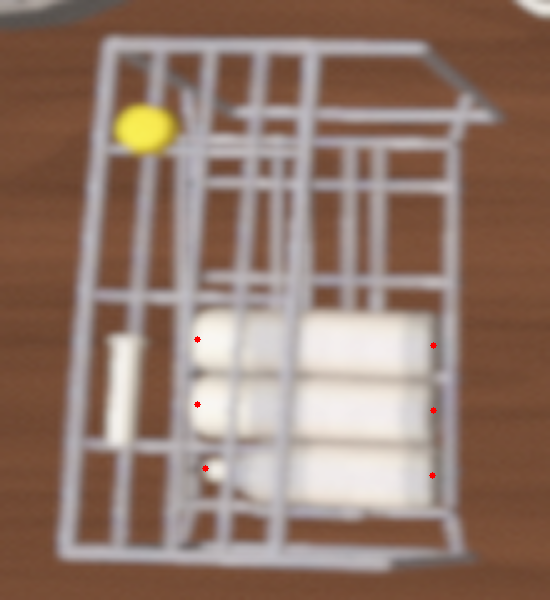

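View pics/s24.png

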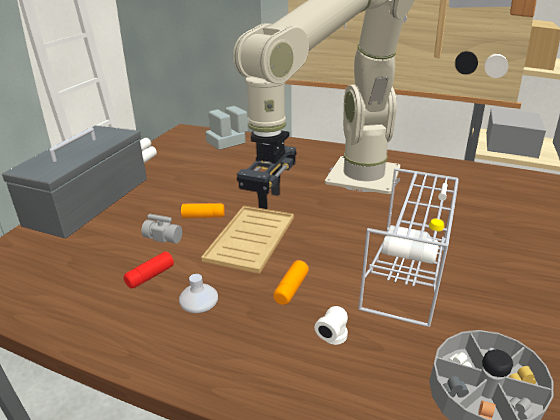

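The top view shows the three cans in a touching row. The predicted ends of each can at its resting place (red dots) fall on the cans, to within a few mm. The scene view shows the bystanders where they started. Handing in.

Run:
```python
from bench import *
print(close_job())
```

```text
the job is handed in; nothing more can be done
None
```

All three cans are in the rack: the opened can is at the front stop, with the two capped cans touching in a row behind it. I handed the job in at about 32 s; it reported no verdict.

- **Method:** The jog interface cannot tilt the tool, so I did not use the suggested 35° grasp. I gripped each can by about 9 mm at its base end with the gripper pointing straight down, so the body just cleared the shelf edge. Each can went in over the near guide at a lower point than the suggested load point and was released a few mm above the rails.
- **What went wrong:** After release the opened can slewed about 0.08 rad and jammed against the near guide, part-way down the run. I nudged its base downhill with the shut fingers, and it rolled on to the stop. For the capped cans I moved the gripper downhill while opening it, and both rolled down cleanly.
- **Last checks:** In the final top view each can lay on its predicted resting place to within a few mm, square across the run, with the fingers well clear. The shower head, valve and pipe fitting looked unmoved in the scene view. I judged both by eye and did not measure them.

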